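# Load the lamp case, unlock its lid stay, shut it and set the tray on the lid

### The arm

A 6-joint arm with a two-finger parallel gripper is mounted at the origin on the work surface. World frame = base frame: x ahead of the robot, y to its left, z up, the work surface at z = 0. Lengths are in m, angles in rad, forces in N, time in s.
With the tool pointing down it reaches from about 0.25 to 0.725 m from the base axis. Payload 4 kg.
Tool frame: the origin (TCP) lies on the centre line of the jaws, within the pads' length; the fingertips stand ahead of it and the grasp point (between the pads) lies 3 mm ahead of it (bot.tcp_to_tips is the z of the fingertips in the tool frame, in m); z points along the fingers, y is the line along which they close (so a half turn about z gives the same grasp; the last joint's range is limited). The gripper opens to 85 mm and grips with 20 to 120 N. Pads are 22 mm wide; open, the fingers measure 114 mm over their backs; the gripper's body (76 mm by 85 mm) begins 54 mm behind the grasp point. The pads swing forward as they close: fully open they stand 13 mm farther back than shut.
Start: joints at [1.28, 0.241, 0.005, 1.335, 0, 1.571], TCP at [0.143, 0.479, 0.253] pointing down, gripper open.
Joint ranges: [-2.72, 2.72], [-1.05, 1.87], [-1.09, 1.28], [-1.99, 2.15], [-1.42, 1.44], [-3.14, 3.14]. Speed limits (rad/s): [2.79, 2.79, 3.14, 3.14, 3.14, 3.14].

### API

Orientations are given as a unit quaternion [x, y, z, w].
In Python, from workcell import telemetry, camera, camera_params, ticket, boxes_of, cut_out, spot_point, bot gives the robot as it stands.
- The arm moves only by the shell command python3 -m creep 'ROWS'. ROWS is text: rows parted by semicolons, each of 5 numbers parted by spaces: the opening, from 0 (shut) to 1 (fully open), then the shift along the tool's x, y, z in units of 150 mm (1.0 is 150 mm), then the turn about the tool's z in units of 180 degrees (1.0 is 180 degrees). In form: claw x y z turn; .... A call has 1 to 12 rows; each row is the pose to reach, as a shift and turn from the pose commanded when the call began, along the tool's axes at that moment, turning the shorter way round; what a row does not reach only later rows make up. A row lasts 1/8 s, in which the tool goes at most 62.5 mm and 10.7 degrees, less where a joint would pass 70% of its speed; a pose out of reach is approached as far as the arm can. A call with a number of a shift or a turn outside -1 to 1 is refused whole. A call with a gripper value outside its range is refused whole. The fingers move at their own pace and stop on an object; the grip force is fixed at half the most. Time passes only in rows, so rows that repeat a pose let the fingers close. It gives the time, the measured TCP pose, the force, the opening and the grip force at its end, in the units of the state.
- telemetry.get_obs(): the state, without advancing time (a new reading comes with each control period).
- camera(name): name is "scene" or "top" or "wrist"; returns the picture (480x640x3 uint8, red, green, blue); there is no depth.
- camera_params(name): a dict with "camera_matrix" (3x3 intrinsics, pixels), "eye" and "attitude" of the camera in the world. Camera axes: x right, y down, z forward; pixel columns grow to the right and rows downward; lengths in m; the calibration is good to about 2 mm. The wrist camera is an equidistant fisheye: a pixel r from the principal point sees the ray r / f radians off the axis. A picture is of the moment at which its call begins: read the wrist's pose just before it. camera_params takes no time and is no camera call; for the wrist camera it gives the pose at the moment of the call.
- ticket.job_done(): hands the job in; it is judged then, once.
Trained networks look in the newest picture that a camera, given by its name, has taken for a name from the list of things; names that differ only in an ending like _2 or _b are one class to them, and where a whole thing is asked for, a point or a joint stands for the part that bears it (a point fixed in the world has none). Each returns a list of dicts, best first, with "conf" (0 to 1); they miss things now and then, are a little off and sometimes report something else, mostly with a low value. They report only what shows in the picture. A call takes as long as a camera call. They do not tell look-alikes from the thing itself.
- boxes_of(thing, camera): "at" ([x, y, z] in m, in world coordinates, good to about 4 mm: the middle of the surface that is visible of it).
- cut_out(thing, camera): "pixels" (480x640 bool, what is visible of it).
- spot_point(thing, camera): "at" ([x, y, z] in m, in world coordinates, good to about 4 mm: a listed point, or the origin of a listed thing).
The state is a dict: "clock": time; "joint_pos": joint angles; "joint_vel": joint speeds; "tau": joint torques, N m; "eef_pos": TCP position; "tool_rot": TCP orientation; "ft_force": force on the tool from outside, world axes, zero at the start; "ft_torque": the same for the moment, N m; "grip_width": finger opening in m; "grasp_force": force on a finger pad.
Only numpy, scipy, OpenCV 4.12 (cv2) and the standard library are available. Lean on these libraries where they do the work, as an engineer would, in place of code of your own. Each camera call takes 0.05 s, during which the arm holds its last target. There are 200 camera calls.

### The job

Close the kiosk's lamp case for the night: first lay every tube lamp from the counter into the brass forks in the blue case, one to a place, both pins fully down. Then lift the red tab on the folding lid stay so that its knee comes past centre and unlocks, and lower the clear lid gently, without letting it slam, until it is fully shut. Finally set the yellow button cell tray upright and flat in the ribbed seat on the sloping lid, and leave the battery stand, the reflector bulb and the adapter where they are.

Things in the scene. Friction and masses are not known exactly. Their poses are not given: they have to be found in the camera images.
- case: blue open case, fixed, 230 mm deep (x) by 282 mm wide (y), walls 5 mm. Origin: centre of its underside; x points to the hinge (away from the robot), y to the stay's side. The rim rises from 56 mm high at the front to 88 mm at the hinge. Lamps lie along x between two rows of upward-open brass forks at x = -92 and +16 mm: see slot1. A grey block 41 mm high fills the rear (x 47 to 103 mm)
- slot1 (a point): lamp place 1 of 4, 58 mm apart along y, at x = -38, y = -87 mm of the case, 34 mm up: where the middle of a lamp's axis is when both pins are fully down; axes as the case's. Each fork: slot 14 mm wide, bottom 29 mm above the counter, prongs to 47 mm, mouth flared to about 26 mm at 54 mm, 8 mm thick along x. End blocks fit between the rows with 4 mm play each end
- slot2 (a point): lamp place 2 of 4, 58 mm apart along y, at x = -38, y = -29 mm of the case, 34 mm up: where the middle of a lamp's axis is when both pins are fully down; axes as the case's. As slot1
- slot3 (a point): lamp place 3 of 4, 58 mm apart along y, at x = -38, y = 29 mm of the case, 34 mm up: where the middle of a lamp's axis is when both pins are fully down; axes as the case's. As slot1
- slot4 (a point): lamp place 4 of 4, 58 mm apart along y, at x = -38, y = 87 mm of the case, 34 mm up: where the middle of a lamp's axis is when both pins are fully down; axes as the case's. As slot1
- lid (a joint): clear lid with black edges, hinged at the case's far rim, 230 mm deep, 282 mm wide, 8 mm thick, 0.4 kg. Angle in rad: 0 at the start, standing open 1.52 rad above level; grows as it shuts; 1.66 = fully shut, sloping 0.14 rad down towards the robot. It cannot be shut while the stay is locked. The hinge is stiff (0.6 N m): once unlocked the lid stays wherever it is left
- lid_hinge (a point): on the lid's hinge line at mid width, 93 mm above the counter, 115 mm behind the case's origin. The hinge line runs along the case's y; at angle q a point of the lid turns about it, its top coming towards the robot and down
- lid_bar (a point): middle of the lid's handle: a round steel bar along the case's y, 12 mm in diameter, about 108 mm clear between its two posts, 205 mm from the hinge line along the lid and 40 mm off the outer face (44 mm off the hinge line, which lies mid-thickness) (behind the lid while it is open, 300 mm above the counter then; on top when shut)
- lid_seat (a point): middle of the tray's seat on the lid's outer face, 100 mm from the hinge line. z: out of the face (up and 0.14 rad towards the robot when shut), x: along the lid towards the hinge, y: the case's y. The seat is framed by ribs 8 mm high and 6 mm wide, 86 mm apart inside along x and 126 mm along y
- knee (a joint): the folding stay's knee, two 92 mm steel links end to end outside the case's +y side: 0 = locked, resting on its stop below centre (as at the start); 0.2 = links in one straight line (dead centre); more = past centre, unlocked and folding upward; about 3.1 when the lid is shut. Lifting it takes only a few newtons; above about 0.4 it stays unlocked by itself
- tab (a point): middle of the red tab on the lower link at the knee, to be lifted: 14 mm thick along the case's y, 26 x 26 mm across; about 143 mm above the counter while locked. It swings about stay_pivot, up and towards the robot; about 0.4 rad of swing brings the knee well past centre (the knee joint grows about twice as fast)
- stay_pivot (a point): pivot of the stay's lower link on the outside of the case's +y wall, 152 mm from the case's middle and 55 mm above the counter; its axis runs along the case's y; the tab is 94 mm from it
- lamp1: double-ended tube lamp: clear glass tube, diameter 26 mm, 66 mm long, between two square white end blocks (28 x 28 x 14 mm) that stop it rolling, and a copper pin, diameter 10 mm, 18 mm long, at each end; 128 mm over all, ends alike. Origin at its middle, on its axis (14 mm above the counter when it lies there); x along the lamp. About 90 g, mass varies. May be absent
- lamp2: double-ended tube lamp: clear glass tube, diameter 26 mm, 66 mm long, between two square white end blocks (28 x 28 x 14 mm) that stop it rolling, and a copper pin, diameter 10 mm, 18 mm long, at each end; 128 mm over all, ends alike. Origin at its middle, on its axis (14 mm above the counter when it lies there); x along the lamp. About 90 g, mass varies. May be absent
- lamp3: double-ended tube lamp: clear glass tube, diameter 26 mm, 66 mm long, between two square white end blocks (28 x 28 x 14 mm) that stop it rolling, and a copper pin, diameter 10 mm, 18 mm long, at each end; 128 mm over all, ends alike. Origin at its middle, on its axis (14 mm above the counter when it lies there); x along the lamp. About 90 g, mass varies. May be absent
- lamp4: double-ended tube lamp: clear glass tube, diameter 26 mm, 66 mm long, between two square white end blocks (28 x 28 x 14 mm) that stop it rolling, and a copper pin, diameter 10 mm, 18 mm long, at each end; 128 mm over all, ends alike. Origin at its middle, on its axis (14 mm above the counter when it lies there); x along the lamp. About 90 g, mass varies. May be absent
- tray: yellow open tray of button cells, 70 (x) x 112 (y) x 20 mm, walls 4 mm, with an upright grip fin in its middle: 12 mm thick (x), 50 mm long (y), its top 50 mm above the underside. Origin: centre of its underside; a half turn about z makes no difference. 0.15 kg, loose, starts on the counter. In the seat its long side lies along the case's y
- cells: bystander: black rubber stand 48 x 176 x 30 mm (long side along y) gripping four upright green alkaline cells with copper tops, 83 mm high over all; loose. Origin: centre of its underside. Leave it alone
- bulb: bystander: clear glass reflector bulb standing on its face, 80 mm in diameter, 100 mm high, loose. Origin: centre of its underside. Leave it alone
- adapter: bystander: screw base adapter, white body on a copper bottom, 48 mm in diameter, 66 mm high, loose. Origin: centre of its underside. Leave it alone
Not all that is in view belongs to the job. What is shaped like the lamp3 but pink is not meant.

How it is judged:
By the outcome, as a careful person would: the job done as asked, in the order asked, and still so for the second after the job is handed in, with the robot touching nothing.
Of lamp1, lamp2, lamp3, lamp4 only 2 to 4 are there at a start; the rules pass over those that are not, and their reading is None.
At some moment in a run one of lamp1, lamp2, lamp3, lamp4, tray may be knocked a few centimetres aside while the robot is not near it.
Once in a run the grip may slacken for a moment while it holds something.
It also fails if it takes over 210 s, if anything falls off the work surface, if the arm or the gripper's body presses on something with over 40 N, if the wrist force passes 120 N, or if a joint passes its speed limit or range.

## Working session

There is one attempt and no reset: what is moved stays moved. The work goes in short steps, Python scripts to look and compute and a shell command to move; the robot and the scene stay as the last step left them, time stands still between calls to the robot, and variables do not carry over. Pictures are saved under pics/ and viewed, at most 14 in all, crops included, and the job is handed in when it is done.

```bash
ls; mkdir -p pics; cat > h.py <<'E'
import numpy as np, cv2
from scipy.spatial.transform import Rotation as R
from workcell import telemetry, camera, camera_params, ticket, boxes_of, cut_out, spot_point, bot
def snap(n,f):
    im=camera(n); cv2.imwrite('pics/'+f,im[:,:,::-1]); return im
def st():
    o=telemetry.get_obs(); print('t',round(o['clock'],2),'p',np.round(o['eef_pos'],4),'q',np.round(o['tool_rot'],3),'F',np.round(o['ft_force'],1),'w',round(o['grip_width'],4),'g',round(o['grasp_force'],1),'j',np.round(o['joint_pos'],3)); return o
E
python3 - <<'E'
from h import *
o=st(); print(bot.tcp_to_tips)
for c in ['scene','top']:
    snap(c,c+'0.png'); p=camera_params(c); print(c,p['eye'],p['attitude'],p['camera_matrix'])
    for t in ['lamp1','tray','slot1','slot4','case','tab','stay_pivot','lid_hinge','lid_bar','cells','bulb','adapter']:
        try: print(t,[(np.round(d['at'],3).tolist(),round(d['conf'],2)) for d in spot_point(t,c)][:7])
        except Exception as e: print(t,e)
E
```

```text
pics
t 0.0 p [0.1432 0.4784 0.2524] q [ 0.145  0.989 -0.001 -0.   ] F [0.  1.2 1.1] w 0.0851 g 0.0 j [ 1.28   0.241  0.004  1.335 -0.     1.571]
0.022
scene [ 0.7991498  -0.73569431  0.8743145 ] [ 0.89291462  0.18549869 -0.08218769 -0.40191902] [[464.93874142   0.         327.28635911]
 [  0.         464.93874142 235.98976811]
 [  0.           0.           1.        ]]
lamp1 [([0.579, -0.184, 0.008], 0.87), ([0.476, -0.393, 0.012], 0.86), ([0.56, -0.267, 0.015], 0.62), ([0.43, -0.176, 0.012], 0.58)]
tray [([0.42, -0.284, -0.001], 0.67)]
slot1 [([0.451, 0.209, 0.032], 0.7), ([0.448, 0.098, 0.035], 0.63), ([0.448, 0.15, 0.031], 0.63)]
slot4 [([0.451, 0.209, 0.032], 0.7), ([0.448, 0.098, 0.035], 0.63), ([0.448, 0.15, 0.031], 0.63)]
case [([0.602, 0.166, 0.092], 0.69), ([0.491, 0.175, -0.002], 0.64)]
tab [([0.575, -0.181, 0.009], 0.63), ([0.6, 0.166, 0.192], 0.26)]
stay_pivot []
lid_hinge [([0.603, 0.167, 0.089], 0.62), ([0.464, 0.266, 0.037], 0.16)]
lid_bar [([0.605, 0.171, 0.09], 0.68), ([0.635, 0.171, 0.295], 0.67)]
cells [([0.732, -0.24, -0.003], 0.96)]
bulb [([0.745, 0.022, -0.001],
[... 453 characters left out ...]
, 0.6), ([0.637, 0.164, 0.301], 0.46), ([0.457, 0.265, 0.036], 0.37)]
tray [([0.419, -0.286, 0.0], 0.81), ([0.448, 0.096, 0.032], 0.24)]
slot1 [([0.457, 0.268, 0.031], 0.88), ([0.444, 0.093, 0.03], 0.77), ([0.455, 0.208, 0.035], 0.62)]
slot4 [([0.457, 0.268, 0.031], 0.88), ([0.444, 0.093, 0.03], 0.77), ([0.455, 0.208, 0.035], 0.62)]
case [([0.49, 0.174, -0.003], 0.64)]
tab [([0.539, 0.324, 0.139], 0.57)]
stay_pivot [([0.504, 0.332, 0.055], 0.79), ([0.75, 0.017, 0.0], 0.5)]
lid_hinge [([0.604, 0.17, 0.092], 0.74), ([0.457, 0.264, 0.034], 0.55)]
lid_bar [([0.641, 0.168, 0.299], 0.65)]
cells [([0.73, -0.24, -0.0], 0.82)]
bulb [([0.751, 0.016, 0.0], 0.8)]
adapter [([0.731, 0.121, -0.003], 0.66)]
```

View pics/top0.png

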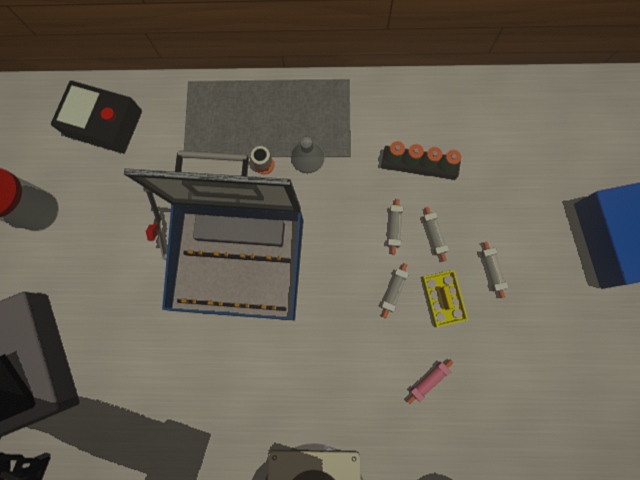

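View pics/scene0.png

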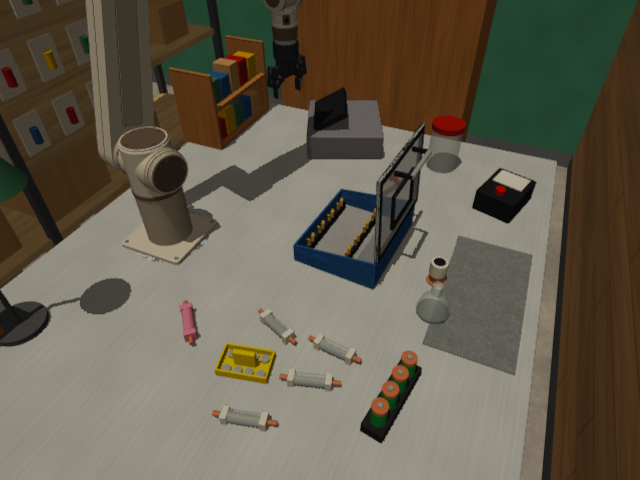

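Four white lamps lie in the top view at about (395,226), (434,234), (494,270) and (394,291). The pink decoy is at (430,381), the tray at (445,299), the case at (232,260) and the red tab at (152,232). Next I'll measure the yaws and fit the forks.

```bash
cat >> h.py <<'E'
def ray(c,uv,z):
    p=camera_params(c); K=p['camera_matrix']; uv=np.atleast_2d(uv).astype(float)
    d=np.c_[(uv-[K[0,2],K[1,2]])/[K[0,0],K[1,1]],np.ones(len(uv))]@R.from_quat(p['attitude']).as_matrix().T
    e=np.array(p['eye']); return e+d*((z-e[2])/d[:,2])[:,None]
def proj(c,P):
    p=camera_params(c); K=p['camera_matrix']
    q=(np.atleast_2d(P)-p['eye'])@R.from_quat(p['attitude']).as_matrix()
    return q[:,:2]/q[:,2:]*[K[0,0],K[1,1]]+[K[0,2],K[1,2]]
def axis_of(c,m,z):
    v,u=np.nonzero(m); P=ray(c,np.c_[u,v],z)[:,:2]
    r=cv2.minAreaRect((P*1000).astype(np.float32)); w,V=np.linalg.eigh(np.cov(P.T)); a=V[:,1]
    return np.array(r[0])/1000,np.array(r[1]),np.arctan2(a[1],a[0])%np.pi
def go(pos,psi=None,n=1):
    """print shift/turn units from present pose to TCP pos with tool-y heading psi (mod pi)"""
    o=telemetry.get_obs(); M=R.from_quat(o['tool_rot']).as_matrix()
    s=M.T@(np.array(pos)-o['eef_pos'])/.15; h=np.arctan2(M[1,1],M[0,1])
    t=0 if psi is None else -(((psi-h+np.pi/2)%np.pi)-np.pi/2)/np.pi
    print('go',np.round(s,3),'turn',round(t,3),'j6',round(o['joint_pos'][5],2)); return s,t
E
python3 - <<'E'
from h import *
for c in ['top','scene']:
    im=camera(c)
    for t,z in [('lamp1',.018),('tray',.01)]:
        for d in cut_out(t,c):
            a,b,y=axis_of(c,d['pixels'],z); print(c,t,round(d['conf'],2),np.round(a,4),np.round(b),round(y,3))
# forks: brass in top
im=camera('top'); hsv=cv2.cvtColor(im,cv2.COLOR_RGB2HSV)
m=(cv2.inRange(hsv,(12,110,90),(30,255,255))>0); m[:, :165]=0;m[:,302:]=0;m[:235]=0;m[320:]=0
n,l,s,cen=cv2.connectedComponentsWithStats(m.astype(np.uint8))
P=ray('top',cen[1:][s[1:,4]>=3],.05)[:,:2]; print(len(P)); print(np.round(P[np.argsort(P[:,0])],3).tolist())
from scipy.optimize import least_squares
mod=np.array([[x,y+e] for x in(-.092,.016) for y in(-.087,-.029,.029,.087) for e in(-.0095,.0095)])
def f(p):
    c,s=np.cos(p[2]),np.sin(p[2]); W=mod@np.array([[c,s],[-s,c]])+p[:2]
    return np.linalg.norm(W[:,None]-P[None],axis=2).min(0)
for p0 in([.491,.175,-.063],[.487,.17,-.063]):
    r=least_squares(f,p0,loss='soft_l1',f_scale=.003); print(np.round(r.x,4),np.round(f(r.x)*1000,1))
E
```

```text
top lamp1 0.76 [ 0.4332 -0.1742] [ 29. 127.] 2.739
top lamp1 0.75 [ 0.5599 -0.2691] [124.  35.] 0.282
top lamp1 0.68 [ 0.2417 -0.2443] [ 32. 126.] 2.299
top lamp1 0.68 [ 0.7361 -0.2435] [178.  75.] 1.414
top lamp1 0.6 [ 0.579  -0.1788] [ 29. 128.] 3.041
top lamp1 0.59 [ 0.4803 -0.3926] [127.  36.] 0.225
top lamp1 0.52 [0.5694 0.2452] [432. 376.] 0.705
top tray 0.74 [ 0.4173 -0.285 ] [114.  72.] 0.168
scene lamp1 0.95 [ 0.4796 -0.396 ] [130.  39.] 0.235
scene lamp1 0.91 [ 0.4323 -0.1769] [ 32. 122.] 2.743
scene lamp1 0.89 [ 0.5779 -0.1816] [ 42. 126.] 2.992
scene lamp1 0.85 [ 0.2407 -0.247 ] [ 30. 133.] 2.308
scene lamp1 0.77 [ 0.5586 -0.2708] [125.  42.] 0.277
scene tray 0.72 [ 0.4139 -0.2831] [121.  84.] 0.209
16
[[0.392, 0.087], [0.394, 0.109], [0.397, 0.145], [0.398, 0.167], [0.401, 0.203], [0.402, 0.225], [0.405, 0.26], [0.406, 0.283], [0.501, 0.079], [0.502, 0.102], [0.504, 0.137], [0.506, 0.16], [0.509, 0.195], [0.51, 0.218], [0.513, 0.253], [0.514, 0.275]]
[ 0.4914  0.1785 -0.0704] [1.7 1.9 1.9 2.1 2.3 1.8 2.  2.  2.2 2.1 1.7 1.8 1.8 1.9 1.7 1.9]
[ 0.4914  0.1785 -0.0704] [1.7 1.9 1.9 2.1 2.3 1.8 2.  2.  2.2 2.1 1.7 1.8 1.8 1.9 1.7 1.9]
```

```bash
cat >> h.py <<'E'
CASE=np.array([.4914,.1785]); CY=-.0704
def incase(x,y,z):
    c,s=np.cos(CY),np.sin(CY); return np.array([CASE[0]+c*x-s*y,CASE[1]+s*x+c*y,z])
E
python3 - <<'E'
from h import *
go([.433,-.175,.2],1.17); print([x for x in dir(bot) if x[0]!='_'])
im=camera('scene'); hsv=cv2.cvtColor(im,cv2.COLOR_RGB2HSV)
m=(cv2.inRange(hsv,(12,110,70),(32,255,255))>0); m[:, :300]=0;m[:,385:]=0;m[:190]=0;m[262:]=0
n,l,s,cen=cv2.connectedComponentsWithStats(m.astype(np.uint8)); k=s[1:,4]>=3
mod=[incase(x,y+e,.05) for x in(-.092,.016) for y in(-.087,-.029,.029,.087) for e in(-.0115,.0115)]
q=proj('scene',mod); C=cen[1:][k]
for a in q: 
    j=np.argmin(np.linalg.norm(C-a,axis=1)); print(np.round(a,1),np.round(C[j]-a,1))
E
```

```text
go [-3.1   -3.623  0.355] turn 0.035 j6 1.57
['Unreachable', 'tcp_to_tips']
[309.1 239.3] [ 1.7 -1.5]
[313.3 234.3] [-2.5  3.5]
[319.5 226.8] [ 1.7 -1.3]
[323.4 222. ] [-2.2  3.5]
[329.2 214.9] [ 1.3 -0.7]
[332.9 210.4] [-2.4  3.8]
[338.3 203.8] [ 1.3 -1.1]
[341.8 199.5] [-2.2  3.2]
[345.8 252.4] [ 1.8 -2.1]
[349.7 247. ] [-2.   3.3]
[355.3 239. ] [ 1.5 -1.4]
[358.9 233.9] [-2.1  3.7]
[364.3 226.4] [ 1.2 -0.7]
[367.6 221.7] [-2.2  4.1]
[372.6 214.6] [ 0.5 -0.4]
[375.8 210.1] [-2.7  4.1]
```

```bash
for i in 1 2 3; do python3 -m creep '1 -.26 -.3 .03 0;1 -.52 -.6 .06 0;1 -.775 -.906 .089 0;1 -.775 -.906 .089 0;1 -.775 -.906 .089 0'; done | tail -3; python3 -m creep '1 -.26 -.3 .03 .02;1 -.52 -.6 .06 .035;1 -.775 -.906 .089 .035;1 -.775 -.906 .089 .035;1 -.775 -.906 .089 .035;1 -.775 -.906 .089 .035'
python3 - <<'E'
from h import *
st(); go([.433,-.175,.2],1.17); snap('wrist','w1.png'); print(camera_params('wrist'))
E
```

```text
ft_force: [-0.3, 0.6, -0.3]
grip_width: 0.0856
grasp_force: 0.0
clock: 4.32
eef_pos: [0.4329, -0.1727, 0.2001]
tool_rot: [0.197, 0.98, 0.0, -0.0]
ft_force: [0.1, 1.3, 0.6]
grip_width: 0.0853
grasp_force: 0.0
t 4.33 p [ 0.4329 -0.1727  0.2001] q [ 0.197  0.98   0.    -0.   ] F [0.1 1.3 0.6] w 0.0853 g 0.0 j [-0.38   0.206 -0.182  1.183  0.     0.017]
go [-0.007 -0.014  0.001] turn 0.001 j6 0.02
{'camera_matrix': array([[371.64829954,   0.        , 316.93447998],
       [  0.        , 371.64829954, 239.83347683],
       [  0.        ,   0.        ,   1.        ]]), 'eye': array([ 0.37229315, -0.14765697,  0.32046604]), 'attitude': array([0.82564885, 0.54850184, 0.07358428, 0.10970441])}
```

View pics/w1.png

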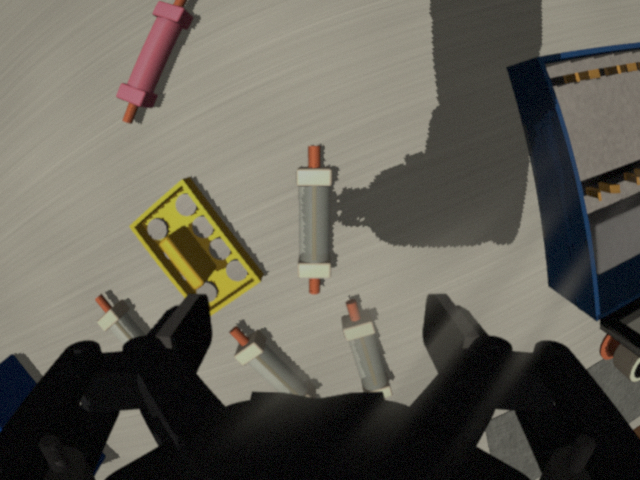

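```bash
cat >> h.py <<'E'
def wray(uv,z,p=None):
    p=p or camera_params('wrist'); K=p['camera_matrix']; uv=np.atleast_2d(uv).astype(float)
    d=(uv-[K[0,2],K[1,2]])/K[0,0]; r=np.linalg.norm(d,axis=1,keepdims=True)+1e-9
    d=np.c_[d/r*np.sin(r),np.cos(r)]@R.from_quat(p['attitude']).as_matrix().T
    e=np.array(p['eye']); return e+d*((z-e[2])/d[:,2])[:,None]
def waxis(m,z):
    v,u=np.nonzero(m); P=wray(np.c_[u,v],z)[:,:2]
    r=cv2.minAreaRect((P*1000).astype(np.float32)); w,V=np.linalg.eigh(np.cov(P.T)); a=V[:,1]
    return np.array(r[0])/1000,np.array(r[1]),np.arctan2(a[1],a[0])%np.pi
def wl(thing='lamp1',z=.018):
    camera('wrist'); L=[]
    for d in cut_out(thing,'wrist'):
        a,b,y=waxis(d['pixels'],z); L.append((a,b,y)); print(thing,round(d['conf'],2),np.round(a,4),np.round(b),round(y,3))
    return L
E
python3 - <<'E'
from h import *
wl(); print([(np.round(d['at'],3),round(d['conf'],2)) for d in spot_point('lamp1','wrist')])
E
```

```text
lamp1 0.89 [ 0.5493 -0.2722] [110.  41.] 0.332
lamp1 0.82 [ 0.2447 -0.2483] [ 41. 118.] 2.307
lamp1 0.7 [ 0.4433 -0.4026] [48. 56.] 0.366
lamp1 0.69 [ 0.5707 -0.1802] [ 29. 120.] 3.072
[(array([ 0.562, -0.271,  0.013]), 0.86), (array([ 0.24 , -0.247,  0.015]), 0.81), (array([ 0.432, -0.178,  0.01 ]), 0.77), (array([ 0.478, -0.393,  0.018]), 0.58), (array([ 0.577, -0.179,  0.012]), 0.57)]
```

```bash
python3 -m creep '.6 -.01 -.02 .3 0;.6 -.01 -.02 .6 0;.6 -.01 -.02 .8 0;.6 -.01 -.02 .8 0' | tail -1;  python3 -m creep '.6 0 0 .15 0;.6 0 0 .25 0;.6 0 0 .36 0;.6 0 0 .36 0;0.1 0 0 .36 0;0.1 0 0 .36 0;0.1 0 0 .36 0;0.1 0 0 .36 0;0.1 0 0 .36 0'
python3 - <<'E'
from h import *
st(); print(bot.tcp_to_tips)
E
```

```text
grasp_force: 0.0
clock: 6.15
eef_pos: [0.4344, -0.1788, 0.0276]
tool_rot: [0.199, 0.98, -0.0, 0.002]
ft_force: [-0.4, 0.4, 5.6]
grip_width: 0.024
grasp_force: 58.6
t 6.15 p [ 0.4344 -0.1788  0.0276] q [ 0.199  0.98  -0.     0.002] F [-0.4  0.4  5.6] w 0.024 g 58.6 j [-0.391  0.412 -0.414  0.742  0.     0.01 ]
0.022
```

```bash
python3 -m creep '0 0 0 -.1 0;0 0 0 -.3 0;0 0 0 -.6 0;0 0 0 -.9 0;0 0 0 -.9 0' | tail -7
python3 - <<'E'
from h import *
st(); s,t=go(incase(-.0347,.087,.162),CY+np.pi/2)
E
```

```text
clock: 6.78
eef_pos: [0.436, -0.1796, 0.1654]
tool_rot: [0.199, 0.98, -0.001, 0.005]
ft_force: [0.1, -1.0, -1.4]
grip_width: 0.0246
grasp_force: 41.8
t 6.78 p [ 0.436  -0.1796  0.1654] q [ 0.199  0.98  -0.001  0.005] F [ 0.1 -1.  -1.4] w 0.0246 g 41.8 j [-0.391  0.238 -0.237  1.086 -0.     0.01 ]
go [0.999 2.816 0.013] turn -0.105 j6 0.01
```

```bash
for i in 1 2; do python3 -m creep '0 .1 .3 0 0;0 .22 .62 0 0;0 .333 .939 0 0;0 .333 .939 0 0'; done | tail -2; python3 -m creep '0 .1 .3 0 -.04;0 .22 .62 0 -.08;0 .333 .939 .01 -.105;0 .333 .939 .01 -.105;0 .333 .939 .01 -.105;0 .333 .939 .01 -.105' | tail -2
cat >> h.py <<'E'
def held(z):
    """lamp in hand: mask fits in top and scene at height z of axis"""
    o=telemetry.get_obs()
    for c in ['top','scene']:
        camera(c)
        for d in cut_out('lamp1',c):
            a,b,y=axis_of(c,d['pixels'],z)
            if np.linalg.norm(a-o['eef_pos'][:2])<.08: print(c,'mask',round(d['conf'],2),np.round(a,4),np.round(b),round(y,3))
        for d in spot_point('lamp1',c):
            a=np.array(d['at'])
            if np.linalg.norm(a[:2]-o['eef_pos'][:2])<.08: print(c,'pt',round(d['conf'],2),np.round(a,4))
E
python3 - <<'E'
from h import *
o=st(); s,t=go(incase(-.0347,.087,.162),CY+np.pi/2); held(o['eef_pos'][2]-.012); snap('top','t2.png')
E
```

```text
grip_width: 0.0238
grasp_force: 61.9
grip_width: 0.0237
grasp_force: 61.9
t 8.53 p [0.4601 0.2672 0.1591] q [ 0.037  0.999 -0.    -0.   ] F [-0.4 -0.3 -1.5] w 0.0237 g 61.9 j [ 0.526  0.363 -0.078  1.131 -0.     0.6  ]
go [-0.019  0.005 -0.019] turn -0.001 j6 0.6
top mask 0.95 [0.4584 0.2679] [ 36. 128.] 3.044
top pt 0.85 [0.4572 0.267  0.1499]
top pt 0.5 [0.4548 0.2109 0.0329]
scene mask 0.63 [0.452  0.2704] [ 58. 119.] 3.067
scene pt 0.72 [0.4576 0.2656 0.1442]
scene pt 0.3 [0.4609 0.2677 0.0365]
```

View pics/t2.png

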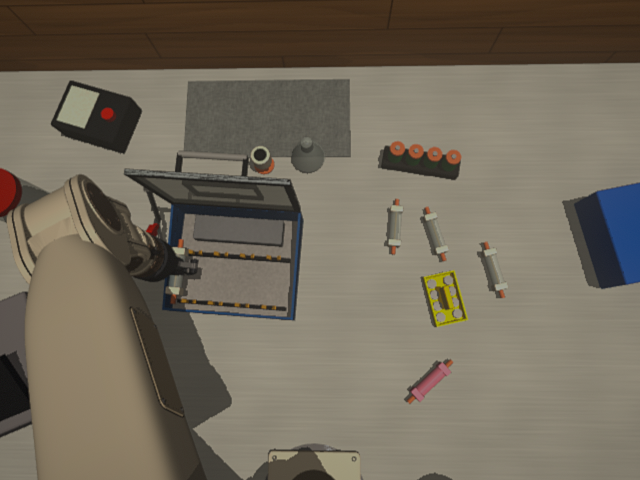

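```bash
python3 -m creep '0 -.01 .005 .2 0;0 -.01 .005 .4 0;0 -.01 .005 .5 0;0 -.01 .005 .55 0;0 -.01 .005 .6 0;0 -.01 .005 .65 0;0 -.01 .005 .69 0;0 -.01 .005 .72 0;0 -.01 .005 .74 0;0 -.01 .005 .75 0;0 -.01 .005 .75 0'
python3 - <<'E'
from h import *
o=st(); held(.034)
E
```

```text
clock: 10.25
eef_pos: [0.4615, 0.2693, 0.0475]
tool_rot: [0.036, 0.999, -0.0, 0.0]
ft_force: [-2.8, -4.0, 4.7]
grip_width: 0.0235
grasp_force: 62.9
t 10.25 p [0.4615 0.2693 0.0475] q [ 0.036  0.999 -0.     0.   ] F [-2.8 -4.   4.7] w 0.0235 g 62.9 j [ 0.529  0.486 -0.216  0.87  -0.001  0.6  ]
top mask 0.9 [0.4608 0.2721] [ 34. 122.] 3.024
top pt 0.55 [0.4598 0.2705 0.0341]
scene mask 0.79 [0.4532 0.2721] [98. 48.] 3.108
scene pt 0.71 [0.4565 0.2667 0.0328]
```

```bash
python3 -m creep '.5 0 0 0 0;.5 0 0 0 0;.5 0 0 0 0;.5 0 0 -.2 0;.5 0 0 -.5 0;.5 0 0 -.9 0;.5 0 0 -.9 0'
python3 - <<'E'
from h import *
o=st(); held(.034); im=camera('wrist'); cv2.imwrite('pics/w3.png',im[:,:,::-1])
go([.48,-.15,.18],1.45)
E
```

```text
clock: 11.42
eef_pos: [0.4649, 0.2718, 0.1875]
tool_rot: [0.035, 0.999, 0.003, 0.005]
ft_force: [1.3, 0.2, -0.0]
grip_width: 0.0431
grasp_force: 0.0
t 11.43 p [0.4649 0.2718 0.1875] q [0.035 0.999 0.003 0.005] F [ 1.3  0.2 -0. ] w 0.0431 g 0.0 j [ 0.529  0.344 -0.028  1.187  0.     0.6  ]
top mask 0.66 [0.4628 0.2699] [ 32. 123.] 3.033
top pt 0.58 [0.4598 0.2691 0.0349]
scene mask 0.64 [0.4554 0.27  ] [ 63. 106.] 2.949
scene pt 0.63 [0.4601 0.2677 0.0349]
go [-0.326 -2.779  0.006] turn 0.016 j6 0.6
```

View pics/w3.png

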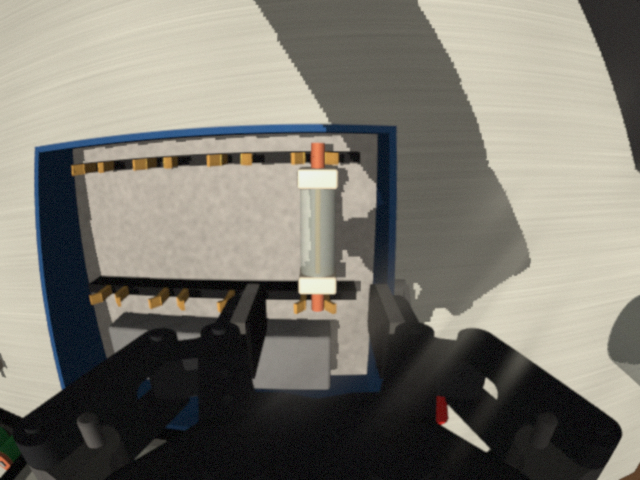

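```bash
for i in 1 2; do python3 -m creep '.6 0 -.4 0 0;.6 0 -.8 0 0;.6 0 -.98 0 0;.6 0 -.98 0 0'; done | tail -2; python3 - <<'E'
from h import *
st(); go([.577,-.181,.16],1.455)
E
```

```text
grip_width: 0.0514
grasp_force: 0.0
t 12.78 p [ 0.4409 -0.0241  0.1815] q [ 0.037  0.999  0.    -0.   ] F [0.8 0.2 0.1] w 0.0514 g 0.0 j [-0.055  0.174 -0.273  1.124  0.     0.018]
go [-0.982 -0.976  0.142] turn 0.014 j6 0.02
```

```bash
python3 -m creep '.6 -.3 -.3 .1 .014;.6 -.6 -.6 .14 .014;.6 -.982 -.976 .14 .014;.6 -.982 -.976 .14 .014;.6 -.982 -.976 .14 .014;.6 -.982 -.976 .14 .014' | tail -2; python3 - <<'E'
from h import *
st(); wl(); print([(np.round(d['at'],3),round(d['conf'],2)) for d in spot_point('lamp1','wrist')]); go([.577,-.181,.027],1.455)
E
```

```text
grip_width: 0.0513
grasp_force: 0.0
t 13.53 p [ 0.5771 -0.178   0.1602] q [ 0.056  0.998  0.001 -0.001] F [-0.5 -0.6 -0.4] w 0.0513 g 0.0 j [-3.000e-01  4.980e-01  1.370e-01  1.211e+00  1.000e-03 -1.870e-01]
lamp1 0.72 [ 0.5776 -0.1803] [ 29. 127.] 3.045
lamp1 0.7 [ 0.5589 -0.2694] [126.  38.] 0.274
lamp1 0.61 [ 0.479  -0.3932] [130.  48.] 0.263
[(array([ 0.576, -0.18 ,  0.014]), 0.91), (array([ 0.56 , -0.269,  0.014]), 0.85), (array([ 0.477, -0.391,  0.016]), 0.76)]
go [-0.002 -0.017  0.894] turn 0.001 j6 -0.19
```

```bash
python3 -m creep '.6 0 -.013 .3 -.006;.6 0 -.013 .6 -.006;.6 0 -.013 .8 -.006;.6 0 -.013 .89 -.006;.6 0 -.013 .89 -.006;0 0 -.013 .89 -.006;0 0 -.013 .89 -.006;0 0 -.013 .89 -.006;0 0 -.013 .89 -.006;0 0 -.013 .89 -.006' | tail -6;python3 -m creep '0 0 0 -.1 0;0 0 0 -.3 0;0 0 0 -.6 0;0 0 0 -.9 0;0 0 0 -.9 0' | tail -6; python3 - <<'E'
from h import *
st(); go(incase(-.038,.029,.162),CY+np.pi/2)
E
```

```text
clock: 14.92
eef_pos: [0.5786, -0.1823, 0.0296]
tool_rot: [0.048, 0.999, -0.0, 0.002]
ft_force: [-0.2, 0.3, 6.0]
grip_width: 0.0238
grasp_force: 59.4
clock: 15.55
eef_pos: [0.58, -0.1829, 0.1682]
tool_rot: [0.048, 0.999, -0.001, 0.005]
ft_force: [0.9, -0.7, 0.5]
grip_width: 0.0237
grasp_force: 59.1
t 15.55 p [ 0.58   -0.1829  0.1682] q [ 0.048  0.999 -0.001  0.005] F [ 0.9 -0.7  0.5] w 0.0237 g 59.1 j [-0.305  0.492  0.148  1.217 -0.    -0.209]
go [1.078 2.529 0.025] turn -0.008 j6 -0.21
```

```bash
python3 -m creep '0 .3 .3 0 0;0 .6 .6 0 0;0 .75 .84 0 0;0 .75 .84 0 0' | tail -1; python3 -m creep '0 .15 .3 0 0;0 .3 .6 0 0;0 .33 .84 0 0;0 .33 .84 0 0'|tail -1;python3 -m creep '0 0 .3 0 -.008;0 0 .6 0 -.008;0 0 .845 .02 -.008;0 0 .845 .02 -.008;0 0 .845 .02 -.008;0 0 .845 .02 -.008'|tail -2; python3 - <<'E'
from h import *
o=st();go(incase(-.038,.029,.162),CY+np.pi/2); held(o['eef_pos'][2]-.014);print(incase(-.038,.029,.034))
E
```

```text
grasp_force: 59.2
grasp_force: 59.3
grip_width: 0.0235
grasp_force: 59.4
t 17.3 p [0.4524 0.2092 0.1593] q [ 0.036  0.999 -0.    -0.   ] F [ 0.1  0.4 -0.6] w 0.0235 g 59.4 j [ 0.433  0.3   -0.169  1.102 -0.     0.506]
go [-0.02   0.008 -0.018] turn -0.001 j6 0.51
top mask 0.82 [0.4508 0.2047] [ 34. 125.] 3.023
top mask 0.55 [0.4124 0.2425] [29. 43.] 2.848
top pt 0.63 [0.4492 0.2093 0.1391]
scene mask 0.58 [0.4513 0.2124] [ 60. 129.] 3.089
scene pt 0.83 [0.4508 0.2073 0.1396]
scene pt 0.63 [0.4576 0.2655 0.0323]
[0.45553404 0.21010116 0.034     ]
```

```bash
python3 -m creep '0 -.031 .008 .2 0;0 -.031 .008 .4 0;0 -.031 .008 .5 0;0 -.031 .008 .55 0;0 -.031 .008 .6 0;0 -.031 .008 .65 0;0 -.031 .008 .69 0;0 -.031 .008 .72 0;0 -.031 .008 .735 0;0 -.031 .008 .745 0;0 -.031 .008 .745 0'; python3 -m creep '.5 0 0 0 0;.5 0 0 0 0;.5 0 0 0 0;.5 0 0 -.2 0;.5 0 0 -.5 0;.5 0 0 -.9 0;.5 0 0 -.9 0' |tail -1
python3 - <<'E'
from h import *
o=st(); held(.034); wl(z=.044); snap('wrist','w4.png')
E
```

```text
clock: 18.98
eef_pos: [0.4568, 0.2115, 0.0493]
tool_rot: [0.035, 0.999, 0.0, 0.0]
ft_force: [-4.7, -2.0, 11.0]
grip_width: 0.0235
grasp_force: 61.0
grasp_force: 0.0
t 19.85 p [0.4602 0.213  0.1878] q [0.035 0.999 0.003 0.005] F [-0.   0.6  0.2] w 0.0429 g 0.0 j [ 0.433  0.285 -0.111  1.164  0.     0.504]
top mask 0.82 [0.4329 0.2731] [34. 71.] 2.948
top pt 0.74 [0.4573 0.2714 0.0327]
top pt 0.72 [0.4552 0.2137 0.0307]
scene mask 0.75 [0.4523 0.2755] [97. 54.] 3.091
scene mask 0.64 [0.4585 0.2144] [ 53. 118.] 3.017
scene pt 0.84 [0.4595 0.2645 0.0353]
scene pt 0.61 [0.4537 0.2074 0.0308]
lamp1 0.9 [0.455  0.2114] [ 28. 125.] 3.071
lamp1 0.71 [0.4509 0.2686] [ 32. 111.] 3.085
lamp1 0.16 [0.6585 0.1597] [ 50. 345.] 1.697
```

View pics/w4.png

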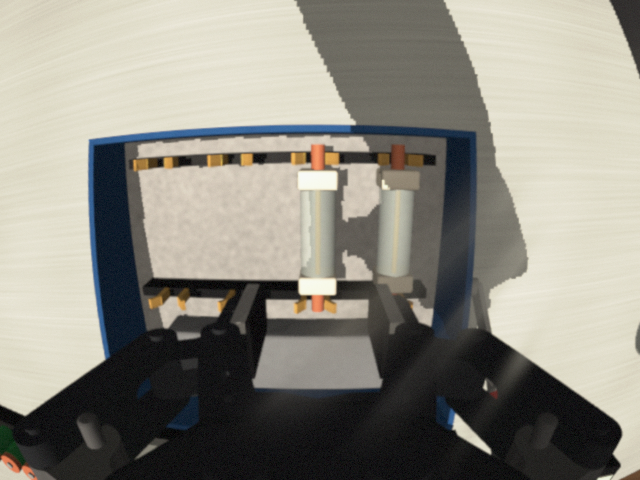

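```bash
for i in 1 2; do python3 -m creep '.6 0 -.4 0 0;.6 0 -.8 0 0;.6 0 -1 0 0;.6 0 -1 0 0'; done | tail -1; python3 - <<'E'
from h import *
st(); go([.559,-.2695,.16],1.848)
E
```

```text
grasp_force: 0.0
t 21.3 p [ 0.4359 -0.0885  0.1824] q [ 0.037  0.999  0.    -0.   ] F [-0.3  0.3 -0.9] w 0.0511 g 0.0 j [-0.201  0.179 -0.264  1.127  0.    -0.127]
go [-0.907 -1.143  0.149] turn -0.112 j6 -0.13
```

```bash
python3 -m creep '.6 -.3 -.3 .1 0;.6 -.6 -.6 .14 0;.6 -.907 -1 .14 0;.6 -.907 -1 .14 0' | tail -1; python3 -m creep '.6 0 -.143 0 -.05;.6 0 -.143 0 -.112;.6 0 -.143 0 -.112;.6 0 -.143 0 -.112;.6 0 -.143 0 -.112' | tail -1; python3 - <<'E'
from h import *
st(); L=wl(); print([(np.round(d['at'],3),round(d['conf'],2)) for d in spot_point('lamp1','wrist')]); go([.559,-.2695,.027],1.848)
E
```

```text
grasp_force: 0.0
grasp_force: 0.0
t 22.43 p [ 0.5595 -0.2676  0.1617] q [-0.14  0.99  0.    0.  ] F [0.4 0.1 0.7] w 0.0513 g 0.0 j [-0.446  0.528  0.189  1.233  0.    -0.727]
lamp1 0.83 [ 0.5608 -0.2698] [128.  29.] 0.281
lamp1 0.74 [ 0.4791 -0.3942] [127.  36.] 0.247
[(array([ 0.477, -0.393,  0.014]), 0.6), (array([ 0.564, -0.273,  0.013]), 0.55)]
go [ 0.005 -0.008  0.898] turn 0.001 j6 -0.73
```

```bash
python3 -m creep '.6 -.004 -.01 .3 0;.6 -.004 -.01 .6 0;.6 -.004 -.01 .8 0;.6 -.004 -.01 .9 0;.6 -.004 -.01 .9 0;0 -.004 -.01 .9 0;0 -.004 -.01 .9 0;0 -.004 -.01 .9 0;0 -.004 -.01 .9 0;0 -.004 -.01 .9 0' | tail -6;python3 -m creep '0 0 0 -.1 0;0 0 0 -.3 0;0 0 0 -.6 0;0 0 0 -.9 0;0 0 0 -.9 0' | tail -6; python3 - <<'E'
from h import *
st(); go(incase(-.037,-.029,.162),CY+np.pi/2)
E
```

```text
clock: 23.82
eef_pos: [0.5616, -0.2704, 0.0288]
tool_rot: [-0.14, 0.99, -0.001, 0.002]
ft_force: [-0.3, 0.4, 5.5]
grip_width: 0.0238
grasp_force: 59.5
clock: 24.45
eef_pos: [0.5629, -0.271, 0.1675]
tool_rot: [-0.14, 0.99, -0.003, 0.004]
ft_force: [-0.4, 0.3, -1.4]
grip_width: 0.024
grasp_force: 59.1
t 24.45 p [ 0.5629 -0.271   0.1675] q [-0.14   0.99  -0.003  0.004] F [-0.4  0.3 -1.4] w 0.024 g 59.1 j [-0.449  0.525  0.201  1.236 -0.    -0.73 ]
go [-0.075  2.915  0.017] turn 0.112 j6 -0.73
```

```bash
for i in 1 2; do python3 -m creep '0 -.01 .3 0 0;0 -.02 .62 0 0;0 -.025 .97 0 0;0 -.025 .97 0 0'; done | tail -1; python3 -m creep '0 -.01 .3 0 .04;0 -.02 .62 0 .08;0 -.025 .97 .015 .112;0 -.025 .97 .015 .112;0 -.025 .97 .015 .112;0 -.025 .97 .015 .112' | tail -2;  python3 - <<'E'
from h import *
o=st();go(incase(-.037,-.029,.162),CY+np.pi/2); held(o['eef_pos'][2]-.014);print(incase(-.038,-.029,.034))
E
```

```text
grasp_force: 59.3
grip_width: 0.0238
grasp_force: 59.5
t 26.2 p [0.4506 0.1513 0.1593] q [ 0.037  0.999 -0.     0.   ] F [ 0.2 -0.6 -1.1] w 0.0238 g 59.5 j [ 0.324  0.257 -0.228  1.085 -0.     0.397]
go [-0.012  0.007 -0.018] turn -0.001 j6 0.4
top mask 0.77 [0.4509 0.153 ] [ 32. 127.] 3.017
top mask 0.49 [0.4147 0.1791] [17.  7.] 0.353
top pt 0.54 [0.4495 0.1519 0.1445]
top pt 0.43 [0.457  0.2148 0.03  ]
scene mask 0.63 [0.4472 0.1549] [ 55. 129.] 3.1
scene mask 0.56 [0.5091 0.1276] [81. 44.] 0.25
scene pt 0.62 [0.4519 0.1531 0.1455]
scene pt 0.54 [0.4537 0.2103 0.031 ]
[0.45145421 0.15224483 0.034     ]
```

```bash
python3 -m creep '0 -.01 .004 .2 0;0 -.01 .004 .4 0;0 -.01 .004 .5 0;0 -.01 .004 .55 0;0 -.01 .004 .6 0;0 -.01 .004 .65 0;0 -.01 .004 .69 0;0 -.01 .004 .72 0;0 -.01 .004 .735 0;0 -.01 .004 .745 0;0 -.01 .004 .745 0'; python3 -m creep '.5 0 0 0 0;.5 0 0 0 0;.5 0 0 0 0;.5 0 0 -.2 0;.5 0 0 -.5 0;.5 0 0 -.9 0;.5 0 0 -.9 0' |tail -1
python3 - <<'E'
from h import *
o=st(); held(.034); wl(z=.044); snap('wrist','w5.png'); go([.479,-.27,.165],CY+np.pi/2)
E
```

```text
clock: 27.88
eef_pos: [0.4515, 0.1533, 0.0486]
tool_rot: [0.035, 0.999, 0.0, 0.0]
ft_force: [-2.6, -2.1, 6.5]
grip_width: 0.024
grasp_force: 60.5
grasp_force: 0.0
t 28.75 p [0.455  0.1544 0.1877] q [0.035 0.999 0.002 0.005] F [ 1.2  0.4 -0.6] w 0.0429 g 0.0 j [ 0.327  0.235 -0.179  1.146 -0.     0.398]
top mask 0.55 [0.4522 0.1567] [ 31. 126.] 3.071
top mask 0.54 [0.4259 0.2129] [43. 27.] 0.136
top pt 0.68 [0.4517 0.1538 0.0339]
top pt 0.56 [0.4541 0.2126 0.0298]
top pt 0.3 [0.4528 0.2084 0.0334]
scene mask 0.8 [0.4571 0.2148] [ 56. 119.] 3.018
scene mask 0.66 [0.4521 0.1556] [ 51. 118.] 2.979
scene pt 0.94 [0.4552 0.2102 0.0362]
scene pt 0.56 [0.4522 0.1558 0.0358]
lamp1 0.9 [0.4477 0.2104] [ 32. 111.] 3.098
lamp1 0.79 [0.4504 0.1539] [ 29. 125.] 3.07
lamp1 0.67 [0.4582 0.2659] [ 38. 125.] 3.083
go [-0.387 -2.8    0.112] turn -0.0 j6 0.4
```

View pics/w5.png

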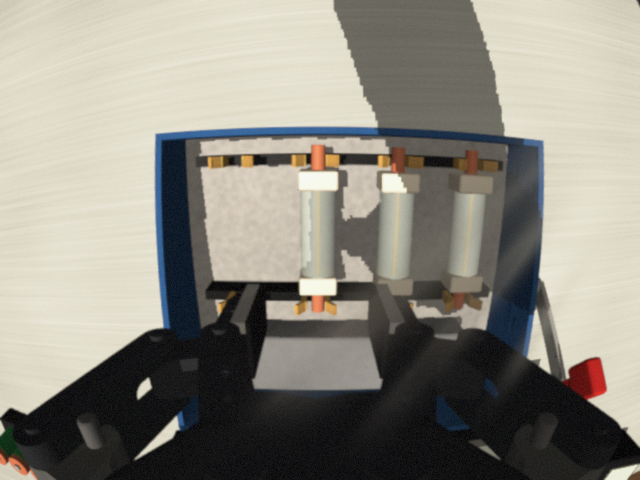

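```bash
for i in 1 2 3; do python3 -m creep '.6 -.05 -.4 .01 0;.6 -.1 -.8 .02 0;.6 -.111 -.906 .028 0;.6 -.111 -.906 .028 0'; done | tail -1; python3 -m creep '.6 -.05 -.4 .01 -.05;.6 -.1 -.8 .02 -.099;.6 -.111 -.906 .028 -.099;.6 -.111 -.906 .028 -.099;.6 -.111 -.906 .028 -.099;.6 -.111 -.906 .028 -.099' | tail -1; python3 - <<'E'
from h import *
st(); L=wl(); print([(np.round(d['at'],3),round(d['conf'],2)) for d in spot_point('lamp1','wrist')]); go([*L[0][0],.027],L[0][2]+np.pi/2)
E
```

```text
grasp_force: 0.0
grasp_force: 0.0
t 31.45 p [ 0.4799 -0.3917  0.1662] q [-0.121  0.993  0.     0.   ] F [-0.2 -0.8 -0.9] w 0.0514 g 0.0 j [-0.685  0.523  0.195  1.242  0.    -0.927]
lamp1 0.9 [ 0.4799 -0.3952] [126.  28.] 0.244
lamp1 0.57 [ 0.2455 -0.2518] [ 29. 124.] 2.22
[(array([ 0.237, -0.245,  0.018]), 0.89), (array([ 0.479, -0.391,  0.017]), 0.58)]
go [ 0.003 -0.017  0.928] turn -0.001 j6 -0.93
```

```bash
python3 -m creep '.6 .002 -.014 .3 0;.6 .002 -.014 .6 0;.6 .002 -.014 .8 0;.6 .002 -.014 .93 0;.6 .002 -.014 .93 0;0 .002 -.014 .93 0;0 .002 -.014 .93 0;0 .002 -.014 .93 0;0 .002 -.014 .93 0;0 .002 -.014 .93 0' | tail -6;python3 -m creep '0 0 0 -.1 0;0 0 0 -.3 0;0 0 0 -.6 0;0 0 0 -.9 0;0 0 0 -.9 0' | tail -6; python3 - <<'E'
from h import *
st(); go(incase(-.037,-.087,.162),CY+np.pi/2)
E
```

```text
clock: 32.85
eef_pos: [0.4806, -0.3965, 0.0281]
tool_rot: [-0.12, 0.993, -0.001, 0.001]
ft_force: [-0.5, -0.0, 5.7]
grip_width: 0.0242
grasp_force: 59.5
clock: 33.48
eef_pos: [0.4819, -0.3977, 0.1671]
tool_rot: [-0.12, 0.993, -0.004, 0.003]
ft_force: [0.1, -1.3, -0.8]
grip_width: 0.0239
grasp_force: 59.1
t 33.48 p [ 0.4819 -0.3977  0.1671] q [-0.12   0.993 -0.004  0.003] F [ 0.1 -1.3 -0.8] w 0.0239 g 59.1 j [-0.69   0.526  0.2    1.236 -0.    -0.93 ]
go [-0.563  3.239  0.011] turn 0.099 j6 -0.93
```

```bash
for i in 1 2 3; do python3 -m creep '0 -.05 .3 0 0;0 -.1 .62 0 0;0 -.14 .81 0 0;0 -.14 .81 0 0'; done | tail -1; python3 -m creep '0 -.05 .3 0 .04;0 -.1 .62 0 .08;0 -.14 .81 .015 .099;0 -.14 .81 .015 .099;0 -.14 .81 .015 .099;0 -.14 .81 .015 .099' | tail -2;  python3 - <<'E'
from h import *
o=st();go(incase(-.037,-.087,.162),CY+np.pi/2); held(o['eef_pos'][2]-.014);print(incase(-.038,-.087,.034))
E
```

```text
grasp_force: 59.3
grip_width: 0.0237
grasp_force: 59.4
t 35.73 p [0.446  0.0948 0.1591] q [ 0.036  0.999 -0.    -0.   ] F [-0.6 -0.6 -0.7] w 0.0237 g 59.4 j [ 0.21   0.222 -0.277  1.073 -0.     0.283]
go [-0.016 -0.002 -0.02 ] turn -0.001 j6 0.28
top mask 0.6 [0.4527 0.0897] [ 18. 115.] 3.115
top pt 0.55 [0.4498 0.0952 0.1445]
scene mask 0.88 [0.4989 0.0381] [ 41. 100.] 2.985
scene mask 0.82 [0.4418 0.0985] [ 54. 127.] 3.114
scene mask 0.67 [0.5005 0.1401] [47. 89.] 3.006
scene mask 0.64 [0.5231 0.0858] [49. 49.] 0.001
scene pt 0.84 [0.4411 0.0985 0.145 ]
scene pt 0.59 [0.4464 0.0934 0.0336]
scene pt 0.55 [0.4523 0.1568 0.039 ]
[0.44737439 0.09438849 0.034     ]
```

```bash
python3 -m creep '0 -.012 -.002 .2 0;0 -.012 -.002 .4 0;0 -.012 -.002 .5 0;0 -.012 -.002 .55 0;0 -.012 -.002 .6 0;0 -.012 -.002 .65 0;0 -.012 -.002 .69 0;0 -.012 -.002 .72 0;0 -.012 -.002 .735 0;0 -.012 -.002 .745 0;0 -.012 -.002 .745 0'; python3 -m creep '.5 0 0 0 0;.5 0 0 0 0;.5 0 0 0 0;.5 0 0 -.2 0;.5 0 0 -.5 0;.5 0 0 -.9 0;.5 0 0 -.9 0' |tail -1
python3 - <<'E'
from h import *
o=st(); wl(z=.044); snap('wrist','w6.png')
for c in ['top','scene','wrist']:
    camera(c)
    for t in ['tab','knee','lid_bar','tray','stay_pivot','lid_hinge','lid_seat']: print(c,t,[(np.round(d['at'],3).tolist(),round(d['conf'],2)) for d in spot_point(t,c)][:3])
    for t in ['lamp1']: print(c,t,[(np.round(d['at'],3).tolist(),round(d['conf'],2)) for d in spot_point(t,c)])
    for d in boxes_of('tab',c): print('box',np.round(d['at'],3),d['conf'])
E
```

```text
clock: 37.4
eef_pos: [0.4474, 0.0958, 0.0479]
tool_rot: [0.035, 0.999, -0.0, 0.0]
ft_force: [-0.6, -0.9, 4.3]
grip_width: 0.0236
grasp_force: 60.1
grasp_force: 0.0
t 38.27 p [0.451  0.0966 0.1872] q [0.035 0.999 0.001 0.005] F [-0.1 -1.4  0.1] w 0.0427 g 0.0 j [ 0.211  0.198 -0.227  1.134  0.     0.282]
lamp1 0.92 [ 0.2302 -0.172 ] [39. 22.] 3.086
lamp1 0.91 [0.44  0.095] [ 27. 122.] 3.069
lamp1 0.88 [0.4488 0.2048] [ 36. 123.] 3.068
lamp1 0.85 [0.4519 0.2597] [ 41. 123.] 3.072
lamp1 0.65 [0.4399 0.1505] [ 31. 114.] 3.073
lamp1 0.65 [0.7863 0.4242] [533.  48.] 0.994
top tab [([0.536, 0.328, 0.141], 0.65)]Traceback (most recent call last):
  File "<stdin>", line 5, in <module>
ValueError: it knows: adapter, bulb, case, cells, lamp, lid_bar, lid_hinge, lid_seat, slot, stay_pivot, tab, tray
```

View pics/w6.png

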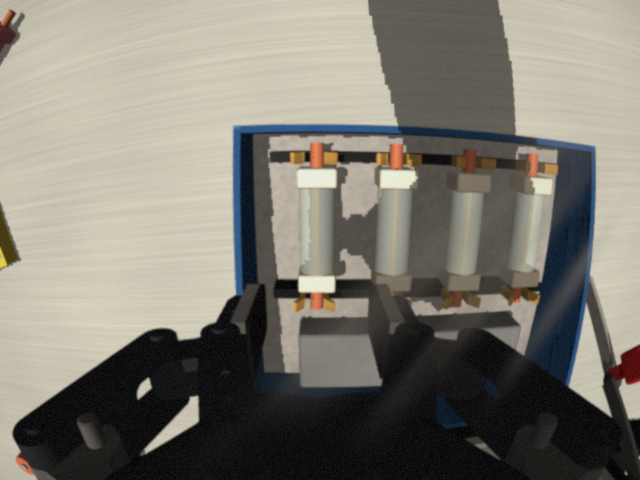

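```bash
python3 - <<'E'
from h import *
st(); go(incase(-.07,.15,.26),CY+np.pi/2)
E
```

```text
t 38.52 p [0.4462 0.0956 0.1807] q [ 0.035  0.999 -0.    -0.002] F [-0.   0.3 -0.5] w 0.0424 g 0.0 j [ 0.211  0.205 -0.237  1.133  0.     0.282]
go [ 0.208  1.572 -0.53 ] turn -0.0 j6 0.28
```

```bash
python3 -m creep '.2 .05 .3 -.2 0;.2 .1 .6 -.26 0;.2 .104 .786 -.265 0;.2 .104 .786 -.265 0'|tail -1; python3 -m creep '.2 .05 .3 -.2 0;.2 .1 .6 -.26 0;.2 .104 .786 -.265 0;.2 .104 .786 -.265 0;.2 .104 .786 -.265 0'|tail -1;python3 - <<'E'
from h import *
st(); w=camera('wrist'); t=camera('top')
for c in ['top','wrist']:
    for n in ['tab','stay_pivot']: print(c,n,[(np.round(d['at'],3).tolist(),round(d['conf'],2)) for d in spot_point(n,c)][:3])
a=cv2.resize(t[140:290,110:310],(400,300),interpolation=cv2.INTER_CUBIC)
b=cv2.resize(w[180:480,300:640],(680,600)) ; 
im=np.zeros((600,800,3),np.uint8); im[:300,:400]=a; im[300:,400:]=0; im[:300,400:]=cv2.resize(w[180:480,240:640],(400,300)); s=camera('scene'); im[300:,:400]=cv2.resize(s[110:290,290:530],(400,300),interpolation=cv2.INTER_CUBIC)
im[300:,400:]=cv2.resize(w,(400,300)); cv2.imwrite('pics/m7.png',im[:,:,::-1])
E
```

```text
grasp_force: 0.0
grasp_force: 0.0
t 39.65 p [0.4327 0.3317 0.2606] q [ 0.036  0.999 -0.001 -0.001] F [ 0.3 -0.5 -0.6] w 0.0169 g 0.0 j [ 6.54e-01  3.31e-01  1.47e-01  1.39e+00 -1.00e-03  7.26e-01]
top tab [([0.538, 0.324, 0.141], 0.82), ([0.448, 0.154, 0.034], 0.18)]
top stay_pivot [([0.505, 0.33, 0.055], 0.96), ([0.453, 0.153, 0.036], 0.6)]
wrist tab [([0.537, 0.33, 0.142], 0.91)]
wrist stay_pivot [([0.504, 0.332, 0.05], 0.92)]
```

View pics/m7.png

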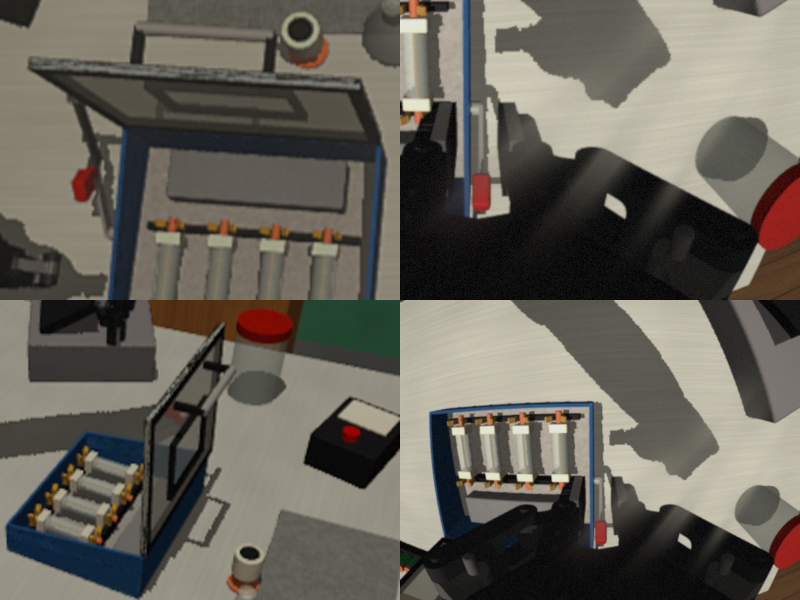

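```bash
python3 - <<'E'
from h import *
p=camera_params('top'); e=np.array(p['eye']); ny=np.array([-np.sin(CY),np.cos(CY),0]); nx=np.array([np.cos(CY),np.sin(CY),0]); C=np.array([*CASE,0])
for yy in(.148,.154):
  for nm,cu,cv in [('piv',108,232),('l1',104,210),('l2',100,190),('l3',96,165),('l4',88,135),('l5',80,105),('tabc',83,183),('tabT',85,167),('tabB',82,200)]:
    g=ray('top',[[110+cu/2,140+cv/2]],0)[0]; d=g-e; t=((C-e)@ny+yy)/(d@ny); P=e+t*d-C; print(yy,nm,np.round([P@nx,P[2]],3))
E
```

```text
0.148 piv [-0.001  0.067]
0.148 l1 [0.019 0.087]
0.148 l2 [0.037 0.106]
0.148 l3 [0.059 0.127]
0.148 l4 [0.083 0.158]
0.148 l5 [0.106 0.188]
0.148 tabc [0.035 0.153]
0.148 tabT [0.051 0.154]
0.148 tabB [0.018 0.15 ]
0.154 piv [0.001 0.051]
0.154 l1 [0.022 0.072]
0.154 l2 [0.04  0.091]
0.154 l3 [0.062 0.112]
0.154 l4 [0.087 0.144]
0.154 l5 [0.109 0.174]
0.154 tabc [0.037 0.139]
0.154 tabT [0.054 0.139]
0.154 tabB [0.02  0.135]
```

```bash
python3 - <<'E'
from h import *
st(); go(incase(.034,.151,.20),CY+np.pi/2);go(incase(.034,.151,.148),CY+np.pi/2)
E
```

```text
t 40.0 p [0.4332 0.3326 0.262 ] q [0.036 0.999 0.    0.   ] F [-0.  0.  0.] w 0.0172 g 0.0 j [ 0.655  0.33   0.149  1.39  -0.     0.727]
go [-0.686  0.01   0.414] turn -0.0 j6 0.73
go [-0.686  0.01   0.76 ] turn -0.0 j6 0.73
```

```bash
python3 -m creep '.5 -.2 .005 0 0;.5 -.4 .01 .1 0;.5 -.55 .01 .2 0;.5 -.686 .01 .4 0;.5 -.686 .01 .5 0;.5 -.686 .01 .6 0;.5 -.686 .01 .7 0;.5 -.686 .01 .75 0;.5 -.686 .01 .75 0;.5 -.686 .01 .75 0'; python3 - <<'E'
from h import *
st();snap('wrist','w8.png'); 
for c in ['wrist','top']:
    camera(c); print([(np.round(d['at'],3).tolist(),round(d['conf'],2)) for d in spot_point('tab',c)][:3])
print(incase(.034,.151,.148))
E
```

```text
clock: 41.25
eef_pos: [0.536, 0.3278, 0.1502]
tool_rot: [0.035, 0.999, 0.0, 0.001]
ft_force: [0.9, -0.1, 0.8]
grip_width: 0.0425
grasp_force: 0.0
t 41.25 p [0.536  0.3278 0.1502] q [0.035 0.999 0.    0.001] F [ 0.9 -0.1  0.8] w 0.0425 g 0.0 j [ 0.549  0.55   0.196  1.215 -0.     0.62 ]
[([0.542, 0.328, 0.14], 0.74)]
[([0.538, 0.324, 0.141], 0.78)]
[0.5359374  0.32673434 0.148     ]
```

View pics/w8.png

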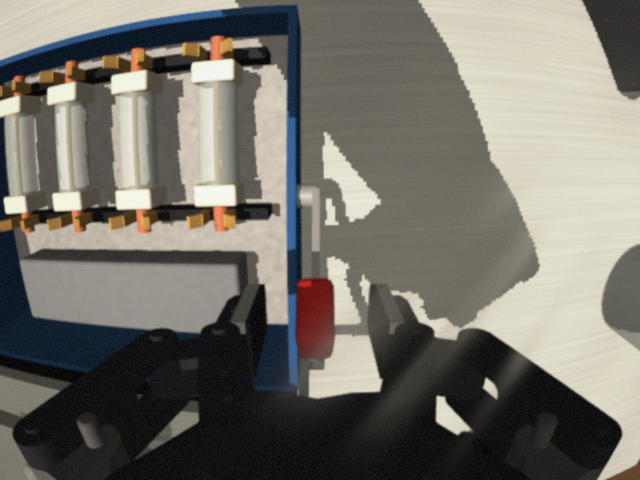

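Red tab at (315,318) is centred between the open pads. I'll close on it and swing it about the pivot.

```bash
python3 -m creep '0 0 0 0 0;0 0 0 0 0;0 0 0 0 0;0 0 0 0 0;0 .03 0 -.01 0;0 .063 0 -.02 0;0 .095 0 -.027 0;0 .127 0 -.033 0;0 .16 0 -.038 0;0 .192 0 -.04 0;0 .225 0 -.04 0;0 .26 0 -.04 0'; python3 - <<'E'
from h import *
st()
for c in ['top','scene']:
    camera(c)
    for n in ['tab','lid_bar']: print([(np.round(d['at'],3).tolist(),round(d['conf'],2)) for d in spot_point(n,c)][:3])
E
```

```text
clock: 43.0
eef_pos: [0.5003, 0.3296, 0.156]
tool_rot: [0.036, 0.999, -0.0, 0.004]
ft_force: [7.3, -3.9, -2.2]
grip_width: 0.0129
grasp_force: 58.4
t 43.0 p [0.5003 0.3296 0.156 ] q [ 0.036  0.999 -0.     0.004] F [ 7.3 -3.9 -2.2] w 0.0129 g 58.4 j [ 0.585  0.486  0.105  1.184 -0.005  0.658]
[([0.507, 0.328, 0.146], 0.49)]
[([0.626, 0.168, 0.301], 0.94)]
[([0.42, -0.289, 0.002], 0.32)]
[([0.624, 0.168, 0.302], 0.77)]
```

```bash
python3 -m creep '0 .03 0 0 0;0 .03 0 0 0;.5 .03 0 0 0;.5 .03 0 0 0;.5 .03 0 0 0;.5 .03 0 -.2 0;.5 .03 0 -.5 0;.5 .03 0 -.9 0;.5 .03 0 -.9 0;.5 .03 0 -.9 0'|tail -6; python3 - <<'E'
from h import *
st()
for c in ['top','scene']:
    camera(c)
    for n in ['tab','lid_bar','lid_hinge']: print([(np.round(d['at'],3).tolist(),round(d['conf'],2)) for d in spot_point(n,c)][:3])
print(incase(.115,0,.093), incase(.115+.044-.0,0,.3))
E
```

```text
clock: 44.55
eef_pos: [0.4921, 0.3307, 0.2902]
tool_rot: [0.035, 0.999, 0.0, 0.0]
ft_force: [0.3, 0.1, -1.4]
grip_width: 0.043
grasp_force: 0.0
t 44.55 p [0.4921 0.3307 0.2902] q [0.035 0.999 0.    0.   ] F [ 0.3  0.1 -1.4] w 0.043 g 0.0 j [0.592 0.421 0.356 1.505 0.    0.662]
[([0.501, 0.329, 0.147], 0.73), ([0.455, 0.213, 0.028], 0.63)]
[([0.626, 0.166, 0.305], 0.86)]
[([0.602, 0.169, 0.094], 0.69)]
[([0.497, 0.328, 0.149], 0.55)]
[([0.621, 0.168, 0.301], 0.9), ([0.45, 0.15, 0.032], 0.36)]
[([0.603, 0.166, 0.092], 0.88)]
[0.60611514 0.17041069 0.093     ] [0.65000615 0.16731564 0.3       ]
```

```bash
python3 - <<'E'
from h import *
go([.6235,.1675,.40],CY)
E
python3 -m creep '.5 0 0 -.3 0;.5 0 0 -.73 0;.5 0 0 -.73 0'|tail -1;python3 - <<'E'
from h import *
st(); go([.6235,.1675,.38],CY)
E
```

```text
go [-0.949 -1.022 -0.737] turn 0.5 j6 0.66
grasp_force: 0.0
t 45.33 p [0.4937 0.3314 0.4059] q [0.035 0.999 0.003 0.005] F [ 0.1 -0.  -0.4] w 0.0425 g 0.0 j [0.591 0.445 0.691 1.805 0.    0.662]
go [-0.939 -1.03   0.174] turn 0.5 j6 0.66
```

```bash
python3 -m creep '.35 -.25 -.25 0 0;.35 -.47 -.52 0 0;.35 -.47 -.52 0 0'|tail -1; python3 -m creep '.35 -.2 -.2 .05 .055;.35 -.4 -.4 .1 .11;.35 -.47 -.51 .15 .165;.35 -.47 -.51 .15 .22;.35 -.47 -.51 .15 .275;.35 -.47 -.51 .15 .33;.35 -.47 -.51 .15 .385;.35 -.47 -.51 .15 .44;.35 -.47 -.51 .15 .499;.35 -.47 -.51 .15 .499;.35 -.47 -.51 .15 .499'|tail -1;python3 - <<'E'
from h import *
st(); go([.6235,.1675,.31],CY); snap('wrist','w9.png')
for c in ['wrist','top','scene']:
    camera(c); print([(np.round(d['at'],3).tolist(),round(d['conf'],2)) for d in spot_point('lid_bar',c)][:3])
E
```

```text
grasp_force: 0.0
grasp_force: 0.0
t 47.08 p [0.6218 0.167  0.3769] q [ 0.73   0.684 -0.    -0.   ] F [-0.7 -0.5 -0.7] w 0.0298 g 0.0 j [0.262 0.571 0.82  1.82  0.    1.898]
go [0.004 0.012 0.446] turn 0.002 j6 1.9
[([0.624, 0.167, 0.302], 0.98)]
[([0.625, 0.166, 0.304], 0.9)]
[([0.624, 0.168, 0.303], 0.69), ([0.445, 0.099, 0.03], 0.37)]
```

View pics/w9.png

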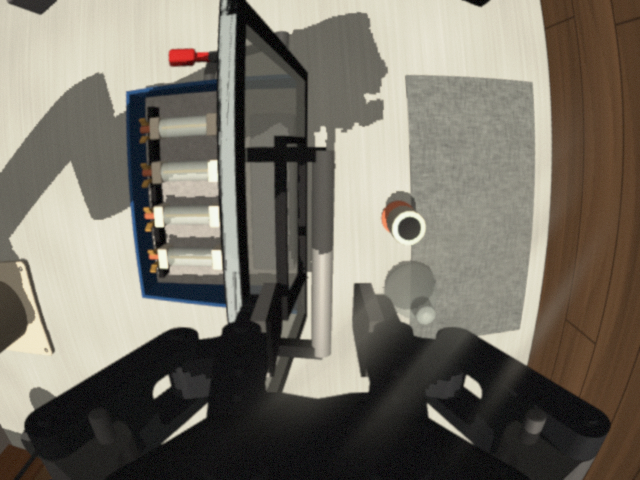

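```bash
python3 -m creep '.35 0 .018 .1 0;.35 0 .018 .2 0;.35 0 .018 .3 0;.35 0 .018 .4 0;.35 0 .018 .45 0;.35 0 .018 .45 0;0 0 .018 .45 0;0 0 .018 .45 0;0 0 .018 .45 0;0 0 .018 .45 0'; python3 - <<'E'
from h import *
o=st()
H=np.array([.605,.1695,.093]); M=R.from_quat(o['tool_rot']).as_matrix()
u=np.array([np.cos(CY),np.sin(CY),0])
rel=o['eef_pos']-[0,0,.003]-H; x=rel@u; z=rel[2]; print('bar rel',x,z,np.hypot(x,z),np.degrees(np.arctan2(z,x)))
r=.2097; a0=np.arctan2(z,x); 
for k in range(0,40):
    a=a0+(np.radians(175.9)-a0)*k/39; d=u*(r*np.cos(a)-r*np.cos(a0))+np.array([0,0,r*np.sin(a)-r*np.sin(a0)]); print(k,np.round(M.T@d/.15,3),end=' ')
E
```

```text
clock: 48.68
eef_pos: [0.625, 0.1663, 0.3107]
tool_rot: [0.731, 0.683, 0.001, 0.0]
ft_force: [-0.7, 0.1, 4.3]
grip_width: 0.0095
grasp_force: 58.9
t 48.67 p [0.625  0.1663 0.3107] q [0.731 0.683 0.001 0.   ] F [-0.7  0.1  4.3] w 0.0095 g 58.9 j [0.26  0.545 0.605 1.629 0.    1.899]
bar rel 0.02013838008600789 0.21474468498260715 0.21568688898671542 84.64257063446641
0 [0. 0. 0.] 1 [ 0.    -0.057 -0.004] 2 [ 0.    -0.114 -0.006] 3 [ 0.    -0.171 -0.006] 4 [ 0.001 -0.228 -0.003] 5 [ 0.001 -0.285  0.002] 6 [ 0.001 -0.342  0.009] 7 [ 0.001 -0.398  0.019] 8 [ 0.001 -0.454  0.031] 9 [ 0.001 -0.509  0.045] 10 [ 0.001 -0.564  0.062] 11 [ 0.002 -0.618  0.081] 12 [ 0.002 -0.671  0.101] 13 [ 0.002 -0.723  0.124] 14 [ 0.002 -0.774  0.15 ] 15 [ 0.002 -0.824  0.177] 16 [ 0.002 -0.873  0.206] 17 [ 0.002 -0.921  0.237] 18 [ 0.002 -0.968  0.271] 19 [ 0.002 -1.013  0.306] 20 [ 0.003 -1.056  0.342] 21 [ 0.003 -1.098  0.381] 22 [ 0.003 -1.139  0.421] 23 [ 0.003 -1.178  0.463] 24 [ 0.003 -1.215  0.507] 25 [ 0.003 -1.25   0.552] 26 [ 0.003 -1.283  0.598] 27 [ 0.003 -1.315  0.645] 28 [ 0.003 -1.344  0.694] 29 [ 0.003 -1.372  0.744] 30 [ 0.003 -1.397  0.796] 31 [ 0.003 -1.42   0.848] 32 [ 0.003 -1.441  0.901] 33 [ 0.003 -1.46   0.955] 34 [ 0.003 -1.477  1.009] 35 [ 0.003 -1.492  1.064] 36 [ 0.003 -1.504  1.12 ] 37 [ 0.003 -1.514  1.176] 38 [ 0.003 -1.521  1.233] 39 [ 0.003 -1.527  1.29 ]
```

```bash
python3 -m creep '0 0 -.057 -.004 0;0 0 -.114 -.006 0;0 0 -.171 -.006 0;0 0 -.228 -.003 0;0 0 -.285 .002 0;0 0 -.342 .009 0;0 0 -.398 .019 0;0 0 -.454 .031 0;0 0 -.509 .045 0;0 0 -.564 .062 0;0 0 -.618 .081 0;0 0 -.671 .101 0'; cat > lid.py <<'E'
from h import *
o=st()
H=np.array([.605,.1695,.093]); M=R.from_quat(o['tool_rot']).as_matrix(); u=np.array([np.cos(CY),np.sin(CY),0])
camera('scene'); print([(np.round(d['at'],3).tolist(),round(d['conf'],2)) for d in spot_point('lid_bar','scene')][:2])
camera('top'); print([(np.round(d['at'],3).tolist(),round(d['conf'],2)) for d in spot_point('lid_bar','top')][:2])
rel=o['eef_pos']-[0,0,.003]-H; x=rel@u; z=rel[2]; a0=np.arctan2(z,x); print(x,z,np.hypot(x,z),np.degrees(a0)); r=.2097
for a in np.arange(np.degrees(a0)+2.5,177,2.5):
    a=np.radians(a); d=u*(r*np.cos(a)-r*np.cos(a0))+np.array([0,0,r*np.sin(a)-r*np.sin(a0)]); print(np.round(np.degrees(a)),np.round(M.T@d/.15,3)[1:],end=';')
E
python3 lid.py
```

```text
clock: 50.18
eef_pos: [0.5235, 0.1735, 0.2951]
tool_rot: [0.73, 0.683, 0.0, -0.0]
ft_force: [2.0, 0.3, 4.7]
grip_width: 0.0099
grasp_force: 61.6
t 50.17 p [0.5235 0.1735 0.2951] q [ 0.73   0.683  0.    -0.   ] F [2.  0.3 4.7] w 0.0099 g 61.6 j [3.200e-01 3.320e-01 2.370e-01 1.475e+00 1.000e-03 1.958e+00]
[([0.522, 0.173, 0.286], 0.86), ([0.445, 0.095, 0.034], 0.59)]
[([0.524, 0.171, 0.285], 0.94), ([0.448, 0.095, 0.034], 0.28)]
-0.08158731964442326 0.19913291959789356 0.21519853715660436 112.27954380971237
115.0 [-0.056  0.024];117.0 [-0.111  0.051];120.0 [-0.164  0.08 ];122.0 [-0.217  0.112];125.0 [-0.267  0.145];127.0 [-0.317  0.181];130.0 [-0.365  0.219];132.0 [-0.411  0.259];135.0 [-0.455  0.301];137.0 [-0.497  0.345];140.0 [-0.538  0.391];142.0 [-0.576  0.438];145.0 [-0.612  0.487];147.0 [-0.646  0.538];150.0 [-0.678  0.59 ];152.0 [-0.708  0.643];155.0 [-0.735  0.698];157.0 [-0.76   0.753];160.0 [-0.782  0.81 ];162.0 [-0.802  0.868];165.0 [-0.819  0.926];167.0 [-0.834  0.985];170.0 [-0.846  1.045];172.0 [-0.856  1.106];175.0 [-0.863  1.166];
```

```bash
python3 -m creep '0 0 -.056 .024 0;0 0 -.111 .051 0;0 0 -.164 .08 0;0 0 -.217 .112 0;0 0 -.267 .145 0;0 0 -.317 .181 0;0 0 -.365 .219 0;0 0 -.411 .259 0;0 0 -.455 .301 0;0 0 -.497 .345 0;0 0 -.538 .391 0;0 0 -.576 .438 0'|tail -5; python3 lid.py
```

```text
eef_pos: [0.438, 0.1794, 0.2286]
tool_rot: [0.731, 0.683, 0.001, -0.0]
ft_force: [3.2, 4.8, 1.0]
grip_width: 0.0094
grasp_force: 60.0
t 51.88 p [0.438  0.1794 0.2286] q [ 0.731  0.683  0.001 -0.   ] F [3.2 4.8 1. ] w 0.0094 g 60.0 j [ 3.880e-01  2.000e-01 -1.120e-01  1.258e+00  1.000e-03  2.027e+00]
[([0.433, 0.184, 0.218], 0.63)]
[([0.437, 0.177, 0.217], 0.85), ([0.492, 0.175, -0.002], 0.44)]
-0.16729932193014033 0.1326311415004989 0.21349492456264643 141.59341005777165
144.0 [-0.037  0.049];147.0 [-0.072  0.099];149.0 [-0.104  0.15 ];152.0 [-0.134  0.203];154.0 [-0.162  0.258];157.0 [-0.188  0.313];159.0 [-0.211  0.37 ];162.0 [-0.231  0.427];164.0 [-0.249  0.485];167.0 [-0.265  0.544];169.0 [-0.278  0.604];172.0 [-0.288  0.664];174.0 [-0.295  0.724];177.0 [-0.3    0.785];
```

```bash
python3 -m creep '0 0 -.037 .049 0;0 0 -.072 .099 0;0 0 -.104 .15 0;0 0 -.134 .203 0;0 0 -.162 .258 0;0 0 -.188 .313 0;0 0 -.21 .37 0;0 0 -.229 .427 0;0 0 -.245 .485 0;0 0 -.257 .535 0;0 0 -.265 .575 0;0 0 -.27 .61 0'|tail -5; python3 lid.py
```

```text
eef_pos: [0.3988, 0.1823, 0.1378]
tool_rot: [0.731, 0.683, 0.002, 0.001]
ft_force: [3.9, 4.1, 3.6]
grip_width: 0.0094
grasp_force: 58.7
t 53.58 p [0.3988 0.1823 0.1378] q [0.731 0.683 0.002 0.001] F [3.9 4.1 3.6] w 0.0094 g 58.7 j [ 0.429  0.209 -0.356  1.003 -0.     2.067]
[([0.395, 0.184, 0.124], 0.78)]
[([0.4, 0.184, 0.123], 0.6)]
-0.20658928898945475 0.041784079730289164 0.21077249261721895 168.5657921539742
171.0 [-0.011  0.06 ];174.0 [-0.019  0.12 ];176.0 [-0.025  0.181];
```

Last ~16 mm slowly, pressing until the force rises.

```bash
python3 -m creep '0 0 -.004 .025 0;0 0 -.008 .05 0;0 0 -.012 .07 0;0 0 -.014 .09 0;0 0 -.016 .105 0;0 0 -.018 .115 0;0 0 -.018 .125 0;0 0 -.018 .125 0'; python3 -m creep '0 0 0 .01 0;0 0 0 .02 0;0 0 0 .03 0;0 0 0 .03 0'; python3 lid.py
```

```text
clock: 54.78
eef_pos: [0.3967, 0.1823, 0.1206]
tool_rot: [0.731, 0.683, 0.002, 0.001]
ft_force: [2.8, 1.8, 11.7]
grip_width: 0.0096
grasp_force: 61.2
clock: 55.28
eef_pos: [0.3968, 0.1823, 0.1203]
tool_rot: [0.731, 0.683, 0.003, 0.002]
ft_force: [-9.0, -2.5, 46.2]
grip_width: 0.0097
grasp_force: 64.8
t 55.27 p [0.3968 0.1823 0.1203] q [0.731 0.683 0.003 0.002] F [-9.  -2.5 46.2] w 0.0097 g 64.8 j [ 4.31e-01  2.23e-01 -3.90e-01  9.50e-01 -1.00e-03  2.07e+00]
[([0.395, 0.186, 0.108], 0.71)]
[([0.396, 0.181, 0.108], 0.55)]
-0.20857269295027306 0.024266175377827465 0.2099795597480773 173.36381644256832
176.0 [-0.006  0.061];
```

```bash
python3 -m creep '0 0 0 -.03 0;0 0 0 -.035 0;.4 0 0 -.035 0;.4 0 0 -.035 0;.4 0 0 -.035 0;.4 0 0 -.2 0;.4 0 0 -.5 0;.4 0 0 -.95 0;.4 0 0 -.95 0'; python3 - <<'E'
from h import *
st()
for c in ['scene','top','wrist']:
    camera(c)
    for n in ['lid_bar','lid_seat','tray','lid_hinge']: print(c,n,[(np.round(d['at'],3).tolist(),round(d['conf'],2)) for d in spot_point(n,c)][:3])
    if c!='wrist':
        for d in cut_out('tray',c)[:1]: print('tray',*axis_of(c,d['pixels'],.012))
th=-.14; 
for k in [(.1,.004),(.205,.044)]: print(np.round(incase(.115-k[0]*np.cos(th)+k[1]*np.sin(th),0,.093+k[0]*np.sin(th)+k[1]*np.cos(th)),4))
E
```

```text
clock: 56.6
eef_pos: [0.3971, 0.1827, 0.2609]
tool_rot: [0.731, 0.683, 0.004, 0.001]
ft_force: [0.8, -0.0, 0.4]
grip_width: 0.0339
grasp_force: 0.0
t 56.6 p [0.3971 0.1827 0.2609] q [0.731 0.683 0.004 0.001] F [ 0.8 -0.   0.4] w 0.0339 g 0.0 j [ 0.431  0.106 -0.139  1.317 -0.     2.07 ]
scene lid_bar [([0.396, 0.187, 0.105], 0.7)]
scene lid_seat [([0.507, 0.175, 0.083], 0.9)]
scene tray [([0.421, -0.289, -0.0], 0.73)]
scene lid_hinge [([0.607, 0.169, 0.092], 0.82)]
tray [ 0.41559903 -0.28480707] [117.91064453  82.05514526] 0.2173276752102864
top lid_bar [([0.399, 0.184, 0.107], 0.98)]
top lid_seat [([0.503, 0.179, 0.084], 0.95), ([0.401, 0.182, 0.108], 0.66)]
top tray [([0.42, -0.288, -0.0], 0.84), ([0.726, -0.242, -0.001], 0.64)]
top lid_hinge [([0.608, 0.168, 0.091], 0.77)]
tray [ 0.41629596 -0.28360059] [111.24163818  74.52729797] 0.19322401012451795
wrist lid_bar [([0.397, 0.186, 0.106], 0.96), ([0.733, 0.127, -0.004], 0.57)]
wrist lid_seat [([0.5, 0.174, 0.081], 0.91)]
wrist tray []
wrist lid_hinge [([0.607, 0.168, 0.095], 0.94)]
[0.5068 0.1774 0.083 ]
[0.3975 0.1851 0.108 ]
```

```bash
python3 - <<'E'
from h import *
go([.4185,-.286,.2],.185-np.pi/2)
E
```

```text
go [-3.101  0.367  0.378] turn 0.42 j6 2.07
```

```bash
for i in 1 2 3; do python3 -m creep '.4 -.3 .03 0 0;.4 -.6 .06 0 0;.4 -.775 .092 0 0;.4 -.775 .092 0 0'; done|tail -1; python3 -m creep '.4 -.3 .03 .05 .055;.4 -.6 .06 .1 .11;.4 -.775 .092 .2 .165;.4 -.775 .092 .35 .22;.4 -.775 .092 .38 .275;.4 -.775 .092 .38 .33;.4 -.775 .092 .38 .385;.4 -.775 .092 .38 .42;.4 -.775 .092 .38 .42;.4 -.775 .092 .38 .42'|tail -1; python3 - <<'E'
from h import *
st(); L=wl('tray',.015); print([(np.round(d['at'],3),round(d['conf'],2)) for d in spot_point('tray','wrist')]); go([.4185,-.286,.05],.185-np.pi/2); snap('wrist','w10.png')
E
```

```text
grasp_force: 0.0
grasp_force: 0.0
t 60.2 p [ 0.4191 -0.2847  0.1998] q [ 0.996  0.093  0.    -0.   ] F [-0.5  0.1 -0.3] w 0.0342 g 0.0 j [-0.597  0.284 -0.08   1.208  0.     2.358]
tray 0.66 [ 0.4153 -0.2852] [115.  71.] 0.216
[(array([ 0.419, -0.284,  0.001]), 0.92)]
go [-0.003  0.004  0.999] turn -0.0 j6 2.36
```

View pics/w10.png

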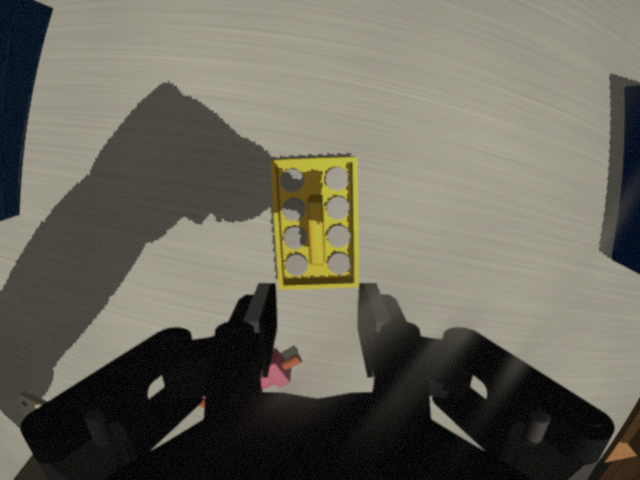

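```bash
python3 -m creep '.35 0 .004 .3 -.008;.35 0 .004 .6 -.008;.35 0 .004 .8 -.008;.35 0 .004 .8 -.008'|tail -1; python3 -m creep '.35 0 0 .1 0;.35 0 0 .2 0;.35 0 0 .22 0;.35 0 0 .22 0;0 0 0 .22 0;0 0 0 .22 0;0 0 0 .22 0;0 0 0 .22 0';  python3 -m creep '0 0 0 -.1 0;0 0 0 -.3 0;0 0 0 -.6 0;0 0 0 -.95 0;0 0 0 -.95 0'; python3 - <<'E'
from h import *
o=st(); go([.506,.177,.19],CY); camera('top'); print([(np.round(d['at'],3),round(d['conf'],2)) for d in spot_point('tray','top')])
E
```

```text
grasp_force: 0.0
clock: 61.9
eef_pos: [0.4193, -0.2868, 0.0474]
tool_rot: [0.995, 0.104, 0.001, 0.0]
ft_force: [0.6, 0.9, 4.8]
grip_width: 0.0108
grasp_force: 60.7
clock: 62.52
eef_pos: [0.4211, -0.2881, 0.1944]
tool_rot: [0.995, 0.104, 0.004, 0.003]
ft_force: [1.2, 0.2, -2.3]
grip_width: 0.0109
grasp_force: 60.1
t 62.52 p [ 0.4211 -0.2881  0.1944] q [0.995 0.104 0.004 0.003] F [ 1.2  0.2 -2.3] w 0.0109 g 60.1 j [-0.6    0.287 -0.09   1.184 -0.     2.333]
go [ 1.196 -2.916  0.016] turn -0.411 j6 2.33
[(array([ 0.42 , -0.294,  0.147]), 0.74)]
```

```bash
for i in 1 2; do python3 -m creep '0 .13 -.33 0 0;0 .27 -.66 0 0;0 .4 -.972 0 0;0 .4 -.972 0 0'; done|tail -1; python3 -m creep '0 .13 -.33 0 -.055;0 .27 -.66 0 -.11;0 .4 -.972 0 -.165;0 .4 -.972 0 -.22;0 .4 -.972 0 -.275;0 .4 -.972 0 -.33;0 .4 -.972 0 -.385;0 .4 -.972 0 -.411;0 .4 -.972 0 -.411;0 .4 -.972 0 -.411'|tail -2; python3 - <<'E'
from h import *
o=st(); go([.506,.177,.14],CY)
for c in ['top','scene','wrist']:
    camera(c); print(c,[(np.round(d['at'],3),round(d['conf'],2)) for d in spot_point('tray',c)], [(np.round(d['at'],3),round(d['conf'],2)) for d in spot_point('lid_seat',c)])
    if c=='top':
        for d in cut_out('tray',c)[:1]: print('tray',*axis_of(c,d['pixels'],o['eef_pos'][2]-.03))
snap('wrist','w11.png')
E
```

```text
grasp_force: 60.0
grip_width: 0.0109
grasp_force: 60.0
t 64.88 p [0.5041 0.1776 0.1885] q [ 0.733  0.681 -0.001 -0.   ] F [ 0.3  0.1 -2.3] w 0.0109 g 60.0 j [ 0.339  0.345 -0.023  1.204 -0.     1.983]
go [-0.003  0.013  0.323] turn -0.001 j6 1.98
top [(array([0.509, 0.169, 0.143]), 0.78), (array([0.728, 0.122, 0.001]), 0.24)] [(array([0.506, 0.181, 0.081]), 0.61), (array([ 0.748,  0.017, -0.003]), 0.47), (array([0.398, 0.181, 0.106]), 0.19)]
tray [0.50318384 0.14825375] [64.76426697 74.42801666] 3.059011178577574
scene [(array([0.508, 0.172, 0.138]), 0.64), (array([0.445, 0.095, 0.036]), 0.41), (array([0.503, 0.176, 0.083]), 0.41)] [(array([0.504, 0.18 , 0.083]), 0.83)]
wrist [(array([0.51 , 0.178, 0.144]), 0.76), (array([0.398, 0.184, 0.105]), 0.56), (array([0.608, 0.167, 0.095]), 0.18)] []
```

View pics/w11.png

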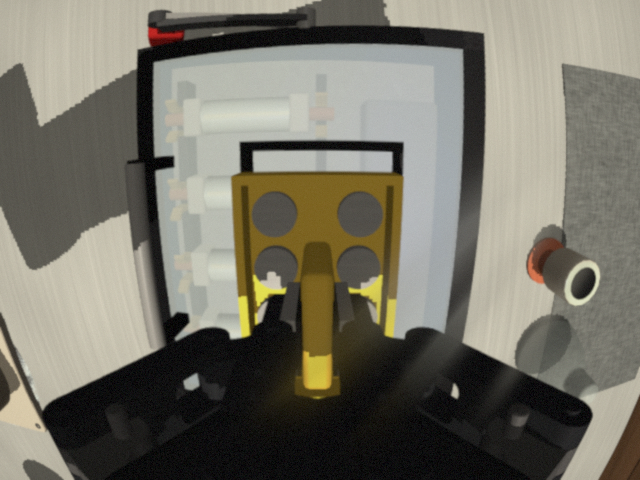

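```bash
python3 - <<'E'
from h import *
u=np.array([np.cos(CY),np.sin(CY)]); v=np.array([-np.sin(CY),np.cos(CY)])
o=telemetry.get_obs()
def f(n,px,z):
    P=wray([px],z)[0]; d=P[:2]-CASE; print(n,'case xy',np.round([d@u,d@v],4))
zt=o['eef_pos'][2]-.0474+.02
f('tcp',[0,0],0) if 0 else print('tcp',(o['eef_pos'][:2]-CASE)@u,(o['eef_pos'][:2]-CASE)@v)
f('tray far',[318,174],zt); f('tray L',[234,178],zt); f('tray R',[402,178],zt)
for z in(.085,.091): f('seat far in',[322,151],z)
f('seatL in',[252,160],.084); f('seatR in',[391,160],.097)
f('seatL out',[241,160],.084); f('seatR out',[403,160],.097)
E
```

```text
tcp 0.012730805661688369 0.001299052401886367
tray far case xy [0.0136 0.0544]
tray L case xy [-0.0203  0.0532]
tray R case xy [0.0476 0.0532]
seat far in case xy [0.0163 0.0616]
seat far in case xy [0.0162 0.0618]
seatL in case xy [-0.0263  0.0567]
seatR in case xy [0.0559 0.0573]
seatL out case xy [-0.0331  0.0569]
seatR out case xy [0.063  0.0575]
```

```bash
python3 -m creep '0 .004 .01 .1 0;0 .004 .01 .2 0;0 .004 .01 .25 0;0 .004 .01 .29 0;0 .004 .01 .32 0;0 .004 .01 .34 0;0 .004 .01 .35 0;0 .004 .01 .355 0;0 .004 .01 .355 0'; python3 - <<'E'
from h import *
st(); print(telemetry.get_obs()['ft_torque'])
E
```

```text
clock: 66.55
eef_pos: [0.5058, 0.1793, 0.1361]
tool_rot: [0.732, 0.682, 0.0, 0.0]
ft_force: [-0.3, -0.3, -0.8]
grip_width: 0.0111
grasp_force: 60.0
t 66.55 p [0.5058 0.1793 0.1361] q [0.732 0.682 0.    0.   ] F [-0.3 -0.3 -0.8] w 0.0111 g 60.0 j [ 0.341  0.391 -0.101  1.079 -0.     1.982]
[-0.03333002  0.0111203  -0.05063764]
```

```bash
python3 -m creep '0 0 0 .007 0;0 0 0 .012 0;0 0 0 .012 0;.15 0 0 .012 0;.15 0 0 .012 0;.2 0 0 .012 0;.25 0 0 .012 0;.3 0 0 .012 0;.35 0 0 .012 0;.35 0 0 .012 0'; python3 - <<'E'
from h import *
st()
for c in ['top','scene']:
    camera(c); print(c,[(np.round(d['at'],3),round(d['conf'],2)) for d in spot_point('tray',c)])
E
```

```text
clock: 67.8
eef_pos: [0.506, 0.1793, 0.1343]
tool_rot: [0.732, 0.682, 0.0, 0.0]
ft_force: [-0.5, -0.2, -0.0]
grip_width: 0.0299
grasp_force: 0.0
t 67.8 p [0.506  0.1793 0.1343] q [0.732 0.682 0.    0.   ] F [-0.5 -0.2 -0. ] w 0.0299 g 0.0 j [ 0.341  0.392 -0.104  1.074 -0.     1.982]
top [(array([0.51 , 0.171, 0.085]), 0.76)]
scene [(array([0.51 , 0.176, 0.082]), 0.82)]
```

```bash
python3 -m creep '.45 0 0 0 0;.45 0 0 -.05 0;.45 0 0 -.15 0;.45 0 0 -.3 0;.45 0 0 -.6 0;.45 0 0 -.9 0;.45 -.2 -.3 -.9 0;.45 -.4 -.6 -.9 0;.45 -.5 -.9 -.9 0;.45 -.5 -.9 -.9 0'; python3 - <<'E'
from h import *
st(); t=snap('top','x.png'); 
for n in ['tray','lid_bar','cells','bulb','adapter','tab']: print(n,[(np.round(d['at'],3).tolist(),round(d['conf'],2)) for d in spot_point(n,'top')][:2])
s=camera('scene')
for n in ['tray','lid_bar','lid_seat']: print(n,[(np.round(d['at'],3).tolist(),round(d['conf'],2)) for d in spot_point(n,'scene')][:2])
w=camera('wrist')
im=np.zeros((600,800,3),np.uint8); im[:300,:400]=cv2.resize(t[140:320,110:350],(400,300),interpolation=cv2.INTER_CUBIC); im[:300,400:]=cv2.resize(w,(400,300)); im[300:,:400]=cv2.resize(s[160:310,280:480],(400,300),interpolation=cv2.INTER_CUBIC); im[300:,400:]=cv2.resize(s,(400,300)); cv2.imwrite('pics/m12.png',im[:,:,::-1])
E
```

```text
clock: 69.25
eef_pos: [0.363, 0.1131, 0.2705]
tool_rot: [0.732, 0.682, 0.0, 0.0]
ft_force: [0.8, -0.2, 1.0]
grip_width: 0.0387
grasp_force: 0.0
t 69.25 p [0.363  0.1131 0.2705] q [0.732 0.682 0.    0.   ] F [ 0.8 -0.2  1. ] w 0.0387 g 0.0 j [ 0.302 -0.006 -0.234  1.342  0.     1.944]
tray [([0.507, 0.175, 0.087], 0.81)]
lid_bar []
cells [([0.727, -0.242, 0.002], 0.87)]
bulb [([0.747, 0.019, 0.004], 0.93)]
adapter [([0.731, 0.12, 0.001], 0.59)]
tab []
tray [([0.511, 0.172, 0.078], 0.93), ([0.447, 0.094, 0.035], 0.2)]
lid_bar [([0.392, 0.184, 0.108], 0.71)]
lid_seat [([0.505, 0.327, 0.056], 0.74), ([0.504, 0.176, 0.082], 0.7)]
```

View pics/m12.png

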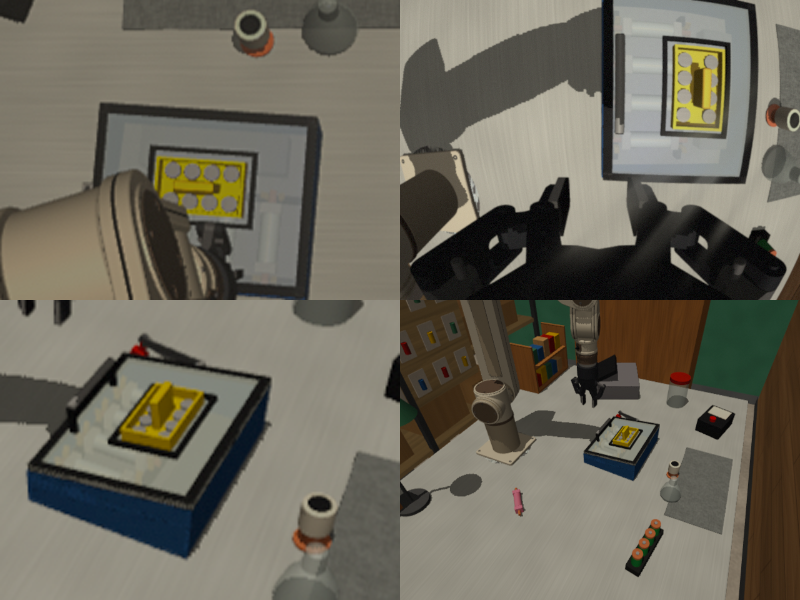

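The tray lies flat inside all four ribs, seen at (697,88) in the wrist view and (160,415) in the scene crop. The lid is shut, the gripper is clear, and the stand, bulb and adapter have not moved.

```bash
python3 -c "
from workcell import ticket; print(ticket.job_done())"
```

```text
the job is handed in; nothing more can be done
None
```

All four lamps are in the forks, the stay is unlocked, the lid is fully shut, the tray is in its seat, and the job is handed in; the hand-in returned no verdict.

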